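# Stand the painted toy sides in the drying rack

## Task

Two painted toy sides, a red bus and a blue van, lean on the wooden stand. Stand each one upright, wheels down, in the slot of its own colour in the slotted drying rack, roughly centred along the slot, lowering it until its bottom edge is down on the slot floor before you let go. Leave everything else where it is, including the plain wooden side already in the rack.

Things in the scene. Friction and masses are not known exactly. Their poses are not given: they have to be found in the camera images.
- red_bus: Red toy bus side: flat, 12 mm thick, 100 long, 95 high, about 70 g. Origin: middle of the bottom (wheel) edge, mid-thickness; x through the thickness, y along its length, z up to the roof. Its top 11 mm is 84 mm long. Starts leaning on the stand, wheels down, z tilted 20 degrees from vertical towards the stand's -x; its top 50 mm is free on both faces for a pinch through the thickness. May face either way in the slot.
- blue_van: Blue toy van side: flat, 12 mm thick, 100 long, 95 high, about 70 g. Origin: middle of the bottom (wheel) edge, mid-thickness; x through the thickness, y along its length, z up to the roof. Above z = 52 mm it spans only y = -50 to +26. Starts leaning on the stand, wheels down, z tilted 20 degrees from vertical towards the stand's -x; its top 50 mm is free on both faces for a pinch through the thickness. May face either way in the slot.
- stand: Fixed wooden stand, base 130 x 250 x 12 mm, origin at the centre of its underside. Carries the two sides next to each other along its y, 126 mm apart (which is which varies), on a ledge without lip at x = 20, z = 32 mm that sticks out 10 mm in front of them. A back board on their -x face reaches 45 mm up them. Sides, ledge and board lean 20 degrees towards -x.
- rack: Fixed wooden drying rack, base 120 (x) x 236 (y) x 12 mm, origin at the centre of its underside. Eight upright slats along x, 90 mm long, 10 thick, tops 58 mm above the table, rounded edges, make seven slots 20 mm wide, 46 deep, 30 mm apart along y. Slot at y = -90 mm: red slats and floor; at y = +90 mm: blue; the middle one holds the plain side; the others stay empty.
- red_slot (a point): Centre of the red slot's floor, 12 mm above the table; x along the slot, y across it, z up.
- blue_slot (a point): Centre of the blue slot's floor, 12 mm above the table; x along the slot, y across it, z up.
- plain_side: Bystander: unpainted bus side, 12 x 100 x 95 mm, standing in the rack's middle slot; origin at the middle of its bottom edge. Leave it.
- paint_jar: Bystander: jar with a red label and a white lid, diameter 60, height 75 mm; origin at the centre of its underside.
- glue_bottle: Bystander: white bottle with orange cap, diameter 52, height 150 mm; origin at the centre of its underside.
- sanding_block: Bystander: cork sanding block 100 x 60 x 32 mm; origin at the centre of its underside.
- toy_car: Bystander: plain wooden toy car, 120 x 62 x 65 mm; origin at the centre of its underside.
- flat_brush: Bystander: flat paint brush with a wooden handle, about 200 mm long, lying on the table to the left of the robot base.
- mug: Bystander: blue mug, diameter 76, height 90 mm; origin at the centre of its underside.
There are look-alikes about, which are no part of the job. There is more than one size of the blue_van; the job needs the middle-sized.

How it is judged:
On the way, in this order (a step that is already met when the one before it is completed fails the run):
1. one painted side has been lowered into the slot of its colour, upright, its bottom edge within 18 mm of the slot floor, while still held (((y of red_bus in the frame of red_slot between -0.012 and 0.012 m and x of red_bus in the frame of red_slot between -0.03 and 0.03 m and z of red_bus in the frame of red_slot between -0.004 and 0.018 m and angle between red_bus's own z axis and vertical below 0.22 rad and contact force between red_bus and the fingers above 0.5 N) or (y of blue_van in the frame of blue_slot between -0.012 and 0.012 m and x of blue_van in the frame of blue_slot between -0.03 and 0.03 m and z of blue_van in the frame of blue_slot between -0.004 and 0.018 m and angle between blue_van's own z axis and vertical below 0.22 rad and contact force between blue_van and the fingers above 0.5 N))), for 0.1 s.
2. the other one likewise, with the first one standing in its slot ((((y of red_bus in the frame of red_slot between -0.012 and 0.012 m and x of red_bus in the frame of red_slot between -0.03 and 0.03 m and z of red_bus in the frame of red_slot between -0.004 and 0.018 m and angle between red_bus's own z axis and vertical below 0.22 rad and contact force between red_bus and the fingers above 0.5 N) and (y of blue_van in the frame of blue_slot between -0.012 and 0.012 m and x of blue_van in the frame of blue_slot between -0.03 and 0.03 m and z of blue_van in the frame of blue_slot between -0.004 and 0.006 m and angle between blue_van's own z axis and vertical below 0.22 rad)) or ((y of blue_van in the frame of blue_slot between -0.012 and 0.012 m and x of blue_van in the frame of blue_slot between -0.03 and 0.03 m and z of blue_van in the frame of blue_slot between -0.004 and 0.018 m and angle between blue_van's own z axis and vertical below 0.22 rad and contact force between blue_van and the fingers above 0.5 N) and (y of red_bus in the frame of red_slot between -0.012 and 0.012 m and x of red_bus in the frame of red_slot between -0.03 and 0.03 m and z of red_bus in the frame of red_slot between -0.004 and 0.006 m and angle between red_bus's own z axis and vertical below 0.22 rad)))), for 0.1 s.
At the end, for the whole second after the job is handed in: The red bus stands in the red slot and the blue van in the blue slot: bottom edge on the slot floor (within 6 mm), origin within 12 mm across and 30 mm along the slot of the slot's centre, wheels down and within 0.22 rad of upright, both at rest (y of red_bus in the frame of red_slot between -0.012 and 0.012 m and x of red_bus in the frame of red_slot between -0.03 and 0.03 m and z of red_bus in the frame of red_slot between -0.004 and 0.006 m and angle between each of red_bus, blue_van's own z axis and vertical below 0.22 rad and y of blue_van in the frame of blue_slot between -0.012 and 0.012 m and x of blue_van in the frame of blue_slot between -0.03 and 0.03 m and z of blue_van in the frame of blue_slot between -0.004 and 0.006 m and linear speed of each of red_bus, blue_van below 0.02 m/s); the robot touches nothing.
It fails at once if a bystander was displaced by more than 30 mm (the plain side in the rack: 20 mm) (distance of plain_side from where it was at the start of the episode above 0.02 m or distance of any of paint_jar, glue_bottle, sanding_block, toy_car, flat_brush, mug from where it was at the start of the episode above 0.03 m).
It also fails if it takes over 67 s, if anything falls off the work surface, if the arm or the gripper's body presses on something with over 40 N, if the wrist force passes 120 N, or if a joint passes its speed limit or range.

## Robot

A 7-joint arm with a two-finger parallel gripper is mounted at the origin on the work surface. World frame = base frame: x ahead of the robot, y to its left, z up, the work surface at z = 0. Lengths are in m, angles in rad, forces in N, time in s.
With the tool pointing down it reaches from about 0.4 to 0.9 m from the base axis. Payload 5.6 kg.
Tool frame: the origin (TCP) lies on the centre line of the jaws, within the pads' length; the fingertips stand 11 mm ahead of it and the grasp point (between the pads) lies 8 mm behind it; y points along the fingers, x is the direction in which the jaws open and shut, and the axes are right-handed (so a half turn about y gives the same grasp; the last joint's range is limited). The gripper opens to 92 mm and grips with 3 to 60 N. Pads are 20 mm wide; open, the fingers measure 128 mm over their backs; the gripper's body (75 mm by 189 mm) begins 69 mm behind the grasp point.
Start: joints at [-1.246, 0.468, -0.012, 1.603, 0.006, 1.071, -0.056], TCP at [0.234, 0.607, 0.192] pointing down, gripper open.
Joint ranges: [-2.53, 2.53], [-0.31, 2.02], [-1.57, 1.55], [0.28, 2.44], [-1.29, 4.43], [0.15, 1.84], [-2.92, 2.92]. Speed limits (rad/s): [2.57, 2.57, 3.14, 3.14, 3.14, 3.14, 3.14].

## Interface

Orientations are given as a rotation vector (axis times angle).
In Python, from cell import r gives the robot as it stands. The module is installed in compiled form; this text tells all that it offers.
- The arm moves only by the shell command python3 -m inch 'ROWS'. ROWS is JSON, one flat list of numbers, 7 for each row, row after row: the opening, from -1 (shut) to 1 (fully open), so that 0 is half open, then the shift along the tool's x, y, z in cm, then the turn, a rotation vector about the tool's x, y, z in degrees. A call has 1 to 5 rows; each row shifts and turns the pose as measured when the row begins, along the tool's axes as they then stand; what a row does not reach is not made up. A row lasts 1/10 s, in which the tool goes at most 50 mm and 8.59 degrees, less where a joint would pass 70% of its speed; a pose out of reach is approached as far as the arm can. A call is refused whole if a number of a shift passes 5 or a number of a turn 8.59, either way. A call with a gripper value outside its range is refused whole. The fingers move at their own pace and stop on an object; the grip force is fixed at half the most. Time passes only in rows, so rows that do not move let the fingers close. It gives the time, the measured TCP pose, the force and the opening at its end, in the units of the state.
- r.read_state(): the state, without advancing time (a new reading comes with each control period).
- r.camera(name): name is "side" or "top" or "wrist"; returns (picture, depth): 400x640x3 uint8, blue, green, red; 400x640 float32, m along the optical axis (not along the pixel's ray), 0 where there is no reading.
- r.camera_info(name): a dict with "camera_matrix" (3x3 intrinsics, pixels), "rvec" (rotation vector, rad) and "tvec" (3), from world to camera coordinates, as OpenCV has them. Camera axes: x right, y down, z forward; pixel columns grow to the right and rows downward; lengths in m; the calibration is good to about 2 mm. A picture is of the moment at which its call begins: read the wrist's pose just before it. camera_info takes no time and is no camera call; for the wrist camera it gives the pose at the moment of the call.
- r.job_done(): hands the job in, once; it reports no verdict.
The state is a dict: "t": time; "q": joint angles; "qd": joint speeds; "effort": joint torques, N m; "ee_pos": TCP position; "eef_rot": TCP orientation; "ft_force": force on the tool from outside, world axes, zero at the start; "torque": the same for the moment, N m; "gripper_width": opening from 0.0 (shut) to 1.0 (fully open).
Only numpy, scipy, OpenCV 4.12 (cv2) and the standard library are available. Lean on these libraries where they do the work, as an engineer would, in place of code of your own. Each camera call takes 0.05 s, during which the arm holds its last target.

## Working session

There is one attempt and no reset: what is moved stays moved. The work goes in short steps, Python scripts to look and compute and a shell command to move; the robot and the scene stay as the last step left them, time stands still between calls to the robot, and variables do not carry over. Pictures are saved under pics/ and viewed, and the job is handed in when it is done.

```bash
mkdir -p pics; ls; cat > h.py <<'E'
import numpy as np, cv2
from cell import r
from scipy.spatial.transform import Rotation as R
def snap(n,tag):
    im,d=r.camera(n); cv2.imwrite(f'pics/{tag}.png',im); np.save(f'pics/{tag}.npy',d); return im,d
def cam(n):
    i=r.camera_info(n); return np.array(i["camera_matrix"]),cv2.Rodrigues(np.array(i["rvec"],float))[0],np.array(i["tvec"],float).ravel()
def pts(n,d,c=None):
    K,Rm,t=c or cam(n); v,u=np.indices(d.shape)
    P=np.stack([(u-K[0,2])/K[0,0]*d,(v-K[1,2])/K[1,1]*d,d],-1)
    W=(P-t)@Rm; W[d<=0]=np.nan; return W
E
python3 - <<'E'
from h import *
s=r.read_state(); print({k:np.round(v,3).tolist() for k,v in s.items()})
for n in("side","top","wrist"):
    c=cam(n); print(n,c[0].tolist(),(-c[1].T@c[2]).round(3),c[1].round(2).tolist()); snap(n,n+"0")
print(R.from_rotvec(s["eef_rot"]).as_matrix().round(3))
E
```

```text
pics
{'t': 0.0, 'q': [-1.246, 0.468, -0.012, 1.604, 0.006, 1.071, -0.056], 'qd': [-0.001, 0.0, 0.0, 0.001, -0.0, 0.001, -0.0], 'effort': [0.001, -52.057, -0.012, -24.374, -0.056, 0.017, 0.0], 'ee_pos': [0.234, 0.606, 0.191], 'eef_rot': [-1.362, -0.933, 0.935], 'ft_force': [-0.202, -0.406, -0.239], 'torque': [0.03, 0.031, 0.029], 'gripper_width': 0.999}
side [[453.0704686088836, 0.0, 320.2805345183062], [0.0, 453.0704686088836, 200.34694570076832], [0.0, 0.0, 1.0]] [1.214 1.17  0.998] [[-0.85, 0.53, -0.01], [0.32, 0.48, -0.82], [-0.43, -0.7, -0.58]]
top [[435.1726995734244, 0.0, 317.644801343126], [0.0, 435.1726995734244, 191.28473332642835], [0.0, 0.0, 1.0]] [ 0.413 -0.013  1.444] [[0.0, -1.0, -0.01], [-1.0, -0.0, -0.08], [0.08, 0.01, -1.0]]
wrist [[319.1385723831968, 0.0, 316.7637820645696], [0.0, 319.1385723831968, 200.53256868367905], [0.0, 0.0, 1.0]] [0.162 0.633 0.385] [[0.36, 0.93, -0.0], [0.9, -0.35, 0.27], [0.25, -0.1, -0.96]]
[[ 0.36  -0.001 -0.933]
 [ 0.933 -0.002  0.36 ]
 [-0.002 -1.    -0.   ]]
```

View pics/top0.png

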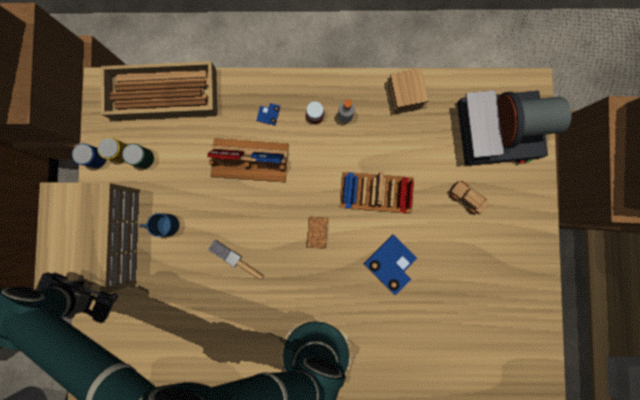

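View pics/side0.png

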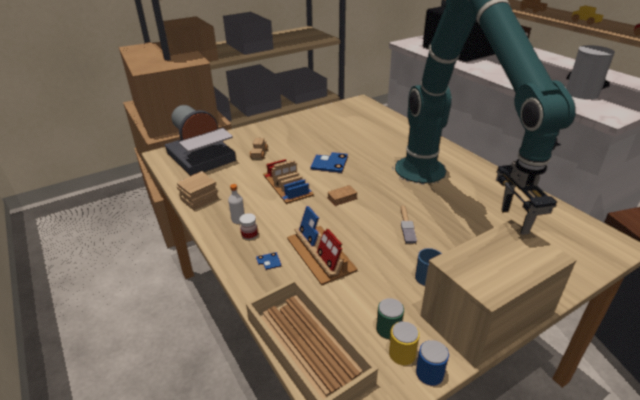

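View pics/wrist0.png

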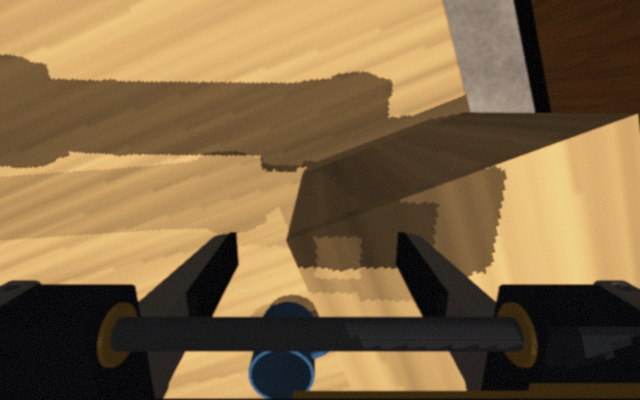

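The top view shows the stand at (248,160) and the rack at (377,192). The blue vans are a standing one on the stand at (262,158), a small one lying at (268,113) and a large one lying at (390,265). For red there is only the bus at (230,155), the red rack slats at (405,193) and the jar label at (315,112). Next I'll measure and make a close crop.

```bash
python3 - <<'E'
from h import *
def masks(im):
    h=cv2.cvtColor(im,cv2.COLOR_BGR2HSV)
    b=cv2.inRange(h,(100,120,40),(125,255,255)); rd=cv2.inRange(h,(0,150,40),(6,255,255))|cv2.inRange(h,(172,150,40),(180,255,255))
    return dict(blue=b,red=rd)
for n in("top","side"):
    im=cv2.imread(f'pics/{n}0.png'); d=np.load(f'pics/{n}0.npy'); W=pts(n,d)
    for c,m in masks(im).items():
        k,l,st,ce=cv2.connectedComponentsWithStats(m)
        for i in range(1,k):
            if st[i,4]<40: continue
            P=W[(l==i)]; P=P[~np.isnan(P[:,0])]
            if len(P)<5 or not(0.1<P[:,0].mean()<0.95): continue
            print(n,c,ce[i].round(),st[i,4],'lo',np.percentile(P,2,0).round(3),'hi',np.percentile(P,98,0).round(3),'mean',P.mean(0).round(3))
im=cv2.imread('pics/top0.png'); d=np.load('pics/top0.npy'); W=pts("top",d)
a=cv2.resize(im[120:220,190:430],None,fx=3.3,fy=3.3,interpolation=cv2.INTER_CUBIC); cv2.imwrite('pics/top_crop.png',a)
s=cv2.imread('pics/side0.png'); cv2.imwrite('pics/side_crop.png',cv2.resize(s[140:290,230:370],None,fx=4,fy=4,interpolation=cv2.INTER_CUBIC))
# wooden bodies: stand & rack z maps
for (u0,u1,v0,v1,nm) in((205,295,130,190,'stand'),(335,420,165,218,'rack')):
    Q=W[v0:v1,u0:u1]; 
    m=((Q[...,2]>0.006)&(Q[...,2]<0.12)).astype(np.uint8)
    P=Q[m>0]; 
    rect=cv2.minAreaRect((P[:,:2]*1000).astype(np.float32)); print(nm,rect,cv2.boxPoints(rect).round().tolist(),P[:,2].max())
E
```

```text
top blue [268. 114.] 239 lo [0.759 0.134 0.002] hi [0.821 0.197 0.015] mean [0.788 0.165 0.008]
top blue [ 91. 156.] 41 lo [0.607 0.706 0.075] hi [0.662 0.731 0.087] mean [0.632 0.714 0.082]
top blue [268. 158.] 194 lo [0.611 0.112 0.058] hi [0.646 0.202 0.126] mean [0.626 0.15  0.103]
top blue [350. 190.] 351 lo [ 0.481 -0.126  0.006] hi [ 0.584 -0.088  0.062] mean [ 0.534 -0.108  0.032]
top blue [164. 225.] 227 lo [ 0.386  0.455 -0.001] hi [0.447 0.526 0.091] mean [0.417 0.497 0.025]
top blue [391. 263.] 1274 lo [ 0.214 -0.308  0.012] hi [ 0.371 -0.171  0.023] mean [ 0.297 -0.243  0.017]
top red [225. 156.] 158 lo [0.62  0.241 0.01 ] hi [0.649 0.335 0.126] mean [0.629 0.284 0.111]
top red [405. 194.] 363 lo [ 0.466 -0.305  0.008] hi [ 0.571 -0.266  0.062] mean [ 0.518 -0.287  0.037]
side blue [329. 163.] 382 lo [ 0.233 -0.296  0.008] hi [ 0.376 -0.165  0.019] mean [ 0.307 -0.231  0.014]
side blue [296. 189.] 298 lo [ 0.502 -0.125  0.011] hi [ 0.581 -0.083  0.057] mean [ 0.544 -0.099  0.04 ]
side blue [309. 225.] 308 lo [0.621 0.12  0.041] hi [0.654 0.21  0.121] mean [0.639 0.161 0.
[... 174 characters left out ...]
mean [0.666 0.758 0.049]
side red [271. 167.] 81 lo [ 0.494 -0.306  0.007] hi [ 0.576 -0.264  0.058] mean [ 0.549 -0.291  0.04 ]
side red [330. 250.] 409 lo [0.628 0.244 0.039] hi [0.666 0.341 0.123] mean [0.649 0.299 0.08 ]
side red [249. 234.] 67 lo [0.775 0.015 0.012] hi [0.819 0.041 0.034] mean [0.799 0.032 0.023]
stand ((634.5796508789062, 224.69837951660156), (197.6089630126953, 298.530517578125), 0.488321453332901) [[535.0, 373.0], [537.0, 75.0], [735.0, 76.0], [732.0, 375.0]] 0.11998026195011428
rack ((531.4407958984375, -200.696044921875), (169.72286987304688, 276.6081237792969), 1.158028244972229) [[444.0, -64.0], [449.0, -341.0], [619.0, -337.0], [613.0, -61.0]] 0.1137909515500229
```

```bash
python3 -c "
from h import *
a=cv2.imread('pics/top_crop.png');b=cv2.imread('pics/side_crop.png');print(a.shape,b.shape)"
```

```text
(330, 792, 3) (600, 560, 3)
```

View pics/top_crop.png

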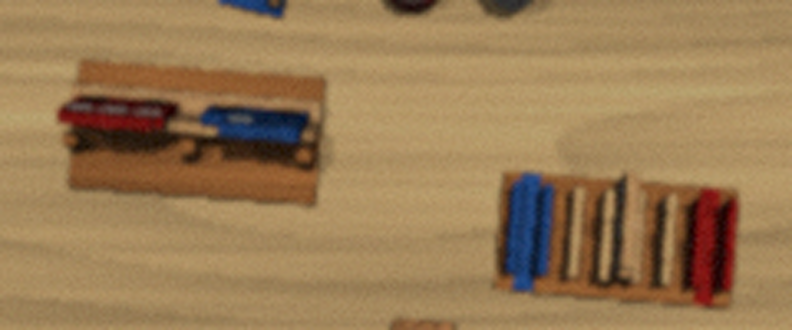

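View pics/side_crop.png

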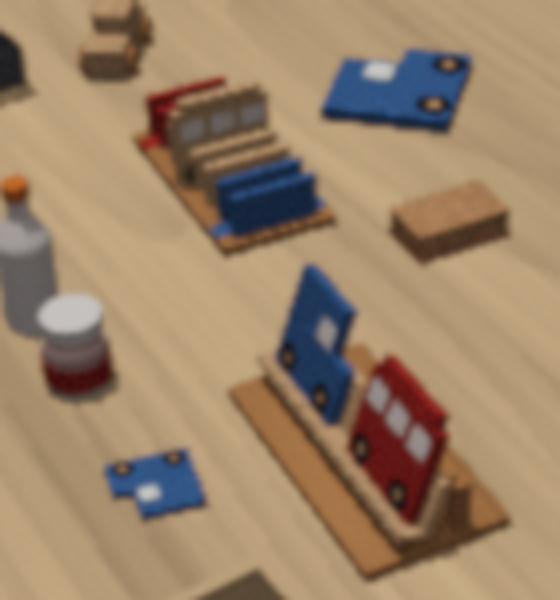

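The crops confirm the choice. The van on the stand measures about 100 mm long in the two views, the flat ones about 65 mm (small) and about 150 mm (large). The bus stands at the +y end, the van at the -y end, and both lean towards the robot. Next come the yaws and positions.

```bash
cat >> h.py <<'E'
def masks(im):
    h=cv2.cvtColor(im,cv2.COLOR_BGR2HSV)
    b=cv2.inRange(h,(100,120,40),(125,255,255)); rd=cv2.inRange(h,(0,150,40),(6,255,255))|cv2.inRange(h,(172,150,40),(180,255,255))
    return dict(blue=b,red=rd)
def tgt(pos,head,tilt=0.0):
    "jaw heading (deg) tool x; tilt: tool back-axis leans tilt deg about world dir perpendicular to jaw, up leans to -jaw for +tilt"
    h=np.radians(head); a=np.radians(tilt)
    x0=np.array([np.cos(h),np.sin(h),0]); up=np.array([0,0,1.])
    U=np.cos(a)*up-np.sin(a)*x0; X=np.cos(a)*x0+np.sin(a)*up
    Y=-U; Z=np.cross(X,Y); return np.array(pos),np.stack([X,Y,Z],1)
def plan(pos,Rt,n=None,vmax=4.8):
    s=r.read_state(); p=np.array(s["ee_pos"]); R0=R.from_rotvec(s["eef_rot"]); Rt=R.from_matrix(Rt)
    w=(R0.inv()*Rt).as_rotvec(degrees=True); d=np.linalg.norm(pos-p)*100
    k=n or max(1,int(np.ceil(max(d/vmax,np.abs(w).max()/8.5))))
    print('dist cm',d.round(2),'turn',w.round(1),'rows',k)
    Ri=R0
    for i in range(k):
        print(Ri.inv().apply((pos-p)*100/k).round(2),(w/k).round(2)); Ri=Ri*R.from_rotvec(w/k,degrees=True)
E
python3 - <<'E'
from h import *
for n,boxes in(("top",dict(van=(240,145,295,172),bus=(200,145,246,172),bslot=(338,165,362,215),rslot=(395,170,418,218))),("side",dict(van=(290,200,322,245),bus=(312,225,350,275)))):
    im=cv2.imread(f'pics/{n}0.png'); d=np.load(f'pics/{n}0.npy'); W=pts(n,d); M=masks(im)
    for k,(a,b,c,e) in boxes.items():
        m=(M['blue'] if k[0:1]in'v' or k=='bslot' else M['red'])[b:e,a:c]>0
        P=W[b:e,a:c][m]; P=P[~np.isnan(P[:,0])]
        if 'slot' in k:
            for lo,hi in((.045,.07),(-.01,.03)):
                Q=P[(P[:,2]>lo)&(P[:,2]<hi)]
                print(n,k,len(Q),np.median(Q,0).round(4),np.percentile(Q,[3,97],0).round(3).tolist(),cv2.minAreaRect((Q[:,:2]*1000).astype(np.float32)))
        else:
            Q=P[P[:,2]>.03]; f=cv2.fitLine(Q[:,:2].astype(np.float32),cv2.DIST_HUBER,0,.01,.01).ravel(); print(n,k,'line dir deg',np.degrees(np.arctan2(f[1],f[0])).round(1))
            c0=Q.mean(0); _,S,V=np.linalg.svd(Q-c0); print('  plane n',V[2].round(3),'c',c0.round(3),'sv',(S/np.sqrt(len(Q))).round(4))
# base outline
im=cv2.imread('pics/top0.png'); h=cv2.cvtColor(im,cv2.COLOR_BGR2HSV); print(h[183,250],h[150,300],h[208,377])
K,Rm,t=cam("top"); C=-Rm.T@t
for nm,(a,b,c,e),z in(('stand',(200,130,300,190),.012),('rack',(332,162,424,222),.012)):
    sub=h[b:e,a:c]; m=cv2.inRange(sub,(5,125,60),(14,255,220)); 
    if nm=='rack': m|=(masks(im)['blue']|masks(im)['red'])[b:e,a:c]
    m=cv2.morphologyEx(m,cv2.MORPH_OPEN,np.ones((2,2)))
    cv2.imwrite(f'pics/m_{nm}.png',cv2.resize(m,None,fx=6,fy=6))
    v,u=np.nonzero(m); u=u+a;v=v+b
    ray=np.stack([(u-K[0,2])/K[0,0],(v-K[1,2])/K[1,1],np.ones(len(u))],1)@Rm
    P=C+ray*((z-C[2])/ray[:,2])[:,None]
    rc=cv2.minAreaRect((P[:,:2]*1000).astype(np.float32)); print(nm,rc,len(P))
E
```

```text
top van line dir deg 77.1
  plane n [-0.909  0.046 -0.414] c [0.626 0.15  0.103] sv [0.0274 0.0225 0.0033]
top bus line dir deg 87.0
  plane n [-0.91   0.089 -0.404] c [0.632 0.284 0.109] sv [0.0282 0.0233 0.0036]
top bslot 148 [ 0.5333 -0.0982  0.0573] [[0.495, -0.127, 0.051], [0.572, -0.088, 0.063]] ((533.995361328125, -107.18694305419922), (37.64508056640625, 86.70478057861328), 84.55220794677734)
top bslot 192 [ 0.5337 -0.1102  0.0124] [[0.481, -0.12, 0.006], [0.587, -0.1, 0.02]] ((533.9741821289062, -109.10218811035156), (18.158613204956055, 113.38226318359375), 85.70328521728516)
top rslot 186 [ 0.5198 -0.2769  0.0569] [[0.479, -0.305, 0.047], [0.559, -0.266, 0.063]] ((518.7552490234375, -285.7198791503906), (38.455665588378906, 87.15521240234375), 85.66108703613281)
top rslot 160 [ 0.5179 -0.2912  0.0134] [[0.465, -0.299, 0.007], [0.574, -0.277, 0.022]] ((520.271728515625, -282.9087829589844), (30.9724063873291, 115.47032165527344), 84.80940246582031)
side van line dir deg 80.3
  plane n [ 0.935 -0.062  0.349] c [0.639 0.161 0.08 ] sv [0.0307 0.022  0.0019]
side bus line dir deg 85.8
  plane n [ 0.933 -0.05   0.357] c [0.649 0.299 0.08 ] sv [0.0297 0.029  0.0024]
[ 19 112 173] [ 19 110 178] [ 13 172 145]
stand ((631.09130859375, 224.29885864257812), (253.06475830078125, 127.70206451416016), 86.11060333251953) 1413
rack ((522.538330078125, -202.89700317382812), (237.17245483398438, 119.98699951171875), 87.00328826904297) 1495
```

Sizes check out: stand 253x128, rack 237x120, slot spacing 179 mm, side planes tilted about 20.5°, stand yaw about -3.5°, rack yaw about -4.5°. I'll raise the arm first, then move to a close look over the stand.

```bash
python3 -m inch '[1,0,-4,0,0,0,0, 1,0,-4,0,0,0,0, 1,0,-4,0,0,0,0]'; python3 - <<'E'
from h import *
plan(*tgt((.62,.175,.31),-3.5))
E
```

```text
t: 0.45
ee_pos: [0.2322, 0.6019, 0.3056]
eef_rot: [-1.373, -0.923, 0.948]
ft_force: [-0.3, 0.7, 0.3]
gripper_width: 1.001
dist cm 57.68 turn [ 0.7 72.4 -0.9] rows 13
[-1.99  0.01 -3.96] [ 0.06  5.57 -0.07]
[-1.6   0.   -4.14] [ 0.06  5.57 -0.07]
[-1.19 -0.   -4.27] [ 0.06  5.57 -0.07]
[-0.77 -0.01 -4.37] [ 0.06  5.57 -0.07]
[-0.34 -0.01 -4.42] [ 0.06  5.57 -0.07]
[ 0.09 -0.02 -4.44] [ 0.06  5.57 -0.07]
[ 0.52 -0.02 -4.41] [ 0.06  5.57 -0.07]
[ 0.95 -0.03 -4.33] [ 0.06  5.57 -0.07]
[ 1.36 -0.03 -4.22] [ 0.06  5.57 -0.07]
[ 1.77 -0.03 -4.07] [ 0.06  5.57 -0.07]
[ 2.15 -0.03 -3.88] [ 0.06  5.57 -0.07]
[ 2.52 -0.03 -3.65] [ 0.06  5.57 -0.07]
[ 2.86 -0.03 -3.39] [ 0.06  5.57 -0.07]
```

```bash
python3 -m inch '[1,-2,0,-4,0,5.6,0, 1,-1.6,0,-4.1,0,5.6,0, 1,-1.2,0,-4.3,0,5.6,0, 1,-0.8,0,-4.4,0,5.6,0, 1,-0.3,0,-4.4,0,5.6,0]'; python3 -m inch '[1,0.1,0,-4.4,0,5.6,0, 1,0.5,0,-4.4,0,5.6,0, 1,1,0,-4.3,0,5.6,0, 1,1.4,0,-4.2,0,5.6,0, 1,1.8,0,-4,0,5.6,0]'; python3 - <<'E'
from h import *
plan(*tgt((.62,.175,.31),-3.5))
E
```

```text
t: 0.95
ee_pos: [0.3795, 0.4404, 0.3123]
eef_rot: [-1.501, -0.551, 0.562]
ft_force: [0.0, 0.6, -0.9]
gripper_width: 0.998
t: 1.45
ee_pos: [0.5307, 0.2679, 0.312]
eef_rot: [-1.569, -0.154, 0.165]
ft_force: [0.7, 0.1, 0.6]
gripper_width: 1.002
dist cm 12.89 turn [ 0.3 15.1 -0.4] rows 3
[ 2.29  0.06 -3.63] [ 0.09  5.04 -0.13]
[ 2.6   0.06 -3.42] [ 0.09  5.04 -0.13]
[ 2.89  0.06 -3.17] [ 0.09  5.04 -0.13]
```

```bash
python3 -m inch '[1,2.3,0,-3.6,0,5,0, 1,2.6,0,-3.4,0,5,0, 1,2.9,0,-3.2,0,5,0, 1,0,0,0,0,0,0]'; python3 - <<'E'
from h import *
c=cam("wrist"); im,d=snap("wrist","w1"); W=pts("wrist",d,c); np.save('pics/w1W.npy',W)
print(r.read_state()["ee_pos"])
M=masks(im)
for k in("blue","red"):
    n,l,st,ce=cv2.connectedComponentsWithStats(M[k])
    for i in range(1,n):
        if st[i,4]<150: continue
        P=W[l==i]; P=P[~np.isnan(P[:,0])]
        print(k,ce[i].round(),st[i,4],np.percentile(P,2,0).round(3),np.percentile(P,98,0).round(3))
E
```

```text
t: 1.85
ee_pos: [0.6253, 0.163, 0.3111]
eef_rot: [-1.579, 0.068, -0.06]
ft_force: [0.1, -0.3, 0.2]
gripper_width: 0.999
[0.62361287 0.16628966 0.31091465]
blue [423. 149.] 1355 [0.757 0.132 0.007] [0.82  0.198 0.011]
blue [325. 141.] 222 [0.63  0.184 0.068] [0.646 0.208 0.09 ]
blue [320. 183.] 1281 [0.611 0.114 0.048] [0.65  0.184 0.124]
blue [187. 383.] 1023 [ 0.307 -0.278  0.015] [ 0.382 -0.201  0.02 ]
red [318.  62.] 2169 [0.619 0.241 0.042] [0.659 0.335 0.124]
```

View pics/w1.png

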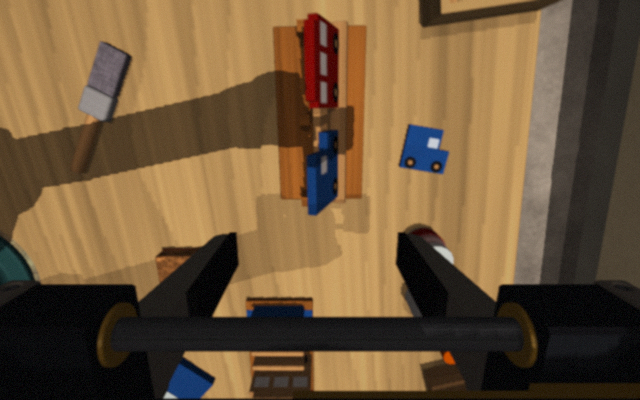

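The wrist picture shows the bus at (320,62) and the van at (322,175) with its hood at (325,141) towards +y. The small van lies off at (423,149). I'll fit each face and top edge.

```bash
python3 - <<'E'
from h import *
im=cv2.imread('pics/w1.png'); W=np.load('pics/w1W.npy'); M=masks(im)
h=cv2.cvtColor(im,cv2.COLOR_BGR2HSV)
for nm,(a,b,c,e) in dict(van=(303,125,345,220),bus=(298,10,345,115)).items():
    Q=W[b:e,a:c]; ok=np.nan_to_num(Q[...,2],nan=0)>.05
    ok&=cv2.erode((M['blue' if nm=='van' else 'red'][b:e,a:c]),np.ones((2,2)))>0
    P=Q[ok]
    # face normal known tilt: use yaw -3.5, tilt 20
    y=np.radians(-3.5); ex=np.array([np.cos(y),np.sin(y),0]); ey=np.array([-np.sin(y),np.cos(y),0]); t=np.radians(20)
    n=np.cos(t)*ex+np.sin(t)*np.array([0,0,1]); u=-np.sin(t)*ex+np.cos(t)*np.array([0,0,1])
    c0=P.mean(0)
    A=np.stack([P@n,P@ey,P@u],1); m=A-np.median(A,0)
    # front face = pts near the max n-plane cluster
    hi=np.percentile(A[:,0],60); F=A[np.abs(A[:,0]-hi)<.003]
    topz=np.percentile(A[:,2],97)
    o=np.array([np.median(F[:,0])-.006,0,0])
    co=np.linalg.lstsq(np.c_[F[:,1],F[:,2],np.ones(len(F))],F[:,0],rcond=None)[0]
    print(nm,len(P),'n pct',np.percentile(A[:,0],[3,20,50,80,97]).round(4),'front',np.median(F[:,0]).round(4),'resid yaw/tilt deg',np.degrees(np.arctan(co[:2])).round(1))
    for zz in(.052,): pass
    print('  y ext',np.percentile(A[:,1],[.5,99.5]).round(4),'u top',np.percentile(A[:,2],[50,97,99.5]).round(4))
    T=A[A[:,2]>topz-.015]; yc=(np.percentile(T[:,1],1)+np.percentile(T[:,1],99))/2
    print('  top part y',np.percentile(T[:,1],[1,99]).round(4),yc.round(4))
    # top midpoint, mid-thickness
    p=n*(np.median(F[:,0])-.006)+ey*yc+u*np.percentile(A[:,2],98); print('  top mid pt',p.round(4),' origin(95 down)',(p-.095*u).round(4))
E
```

```text
van 1275 n pct [0.6081 0.612  0.6164 0.6169 0.6174] front 0.6167 resid yaw/tilt deg [-0.  -0.7]
  y ext [0.1508 0.2452] u top [-0.1099 -0.0915 -0.091 ]
  top part y [0.1512 0.222 ] 0.1866
  top mid pt [0.6154 0.1493 0.123 ]  origin(95 down) [0.6478 0.1473 0.0338]
bus 1832 n pct [0.6081 0.6123 0.6176 0.6182 0.6187] front 0.618 resid yaw/tilt deg [ 0.4 -0.6]
  y ext [0.2785 0.3742] u top [-0.0998 -0.0917 -0.0912]
  top part y [0.2797 0.3739] 0.3268
  top mid pt [0.6252 0.2891 0.1233]  origin(95 down) [0.6576 0.2872 0.034 ]
```

Both origins come out at z = 0.034 (0.032 expected), with tilt and yaw residuals below 1°. I'm taking the van first, approaching along its tilted plane.

```bash
python3 - <<'E'
from h import *
u=np.array([-.3414,.0209,.9397])
plan(*tgt(np.array([.6229,.1488,.1023])+.1*u,-3.5,20))
E
```

```text
dist cm 12.08 turn [  0.6  -0.8 -20.4] rows 3
[-1.09  3.83 -0.57] [ 0.19 -0.27 -6.8 ]
[-1.54  3.67 -0.58] [ 0.19 -0.27 -6.8 ]
[-1.97  3.46 -0.58] [ 0.19 -0.27 -6.8 ]
```

```bash
python3 -m inch '[1,-1.1,3.8,-0.6,0.2,-0.3,-6.8, 1,-1.5,3.7,-0.6,0.2,-0.3,-6.8, 1,-2,3.5,-0.6,0.2,-0.3,-6.8, 1,0,0,0,0,0,0]'; python3 - <<'E'
from h import *
u=np.array([-.3414,.0209,.9397])
p=np.array([.6229,.1488,.1023])
plan(*tgt(p+.1*u,-3.5,20),n=1)
plan(*tgt(p,-3.5,20),n=4)
E
```

```text
t: 2.3
ee_pos: [0.5847, 0.1527, 0.1978]
eef_rot: [-1.57, -0.206, -0.292]
ft_force: [-0.1, 0.0, -0.2]
gripper_width: 0.997
dist cm 0.47 turn [ 0.2  0.4 -1.9] rows 1
[ 0.35  0.27 -0.16] [ 0.19  0.38 -1.85]
dist cm 10.29 turn [ 0.2  0.4 -1.9] rows 4
[ 0.17  2.57 -0.03] [ 0.05  0.1  -0.46]
[ 0.15  2.57 -0.03] [ 0.05  0.1  -0.46]
[ 0.13  2.57 -0.03] [ 0.05  0.1  -0.46]
[ 0.11  2.57 -0.04] [ 0.05  0.1  -0.46]
```

```bash
python3 -m inch '[1,0.4,0.2,-0.2,0.2,0.4,-1.8, 1,0,2.5,0,0,0,0, 1,0,2.5,0,0,0,0, 1,0,2.5,0,0,0,0, 1,0,1.5,0,0,0,0]'; python3 - <<'E'
from h import *
plan(*tgt((.6229,.1488,.1023),-3.5,20),n=1)
snap("side","s1")
E
```

```text
t: 2.8
ee_pos: [0.6167, 0.1599, 0.1134]
eef_rot: [-1.555, -0.232, -0.304]
ft_force: [-0.3, 0.6, -0.3]
gripper_width: 1.002
dist cm 1.69 turn [-0.6  0.7 -0.4] rows 1
[ 0.26  1.27 -1.09] [-0.64  0.73 -0.42]
```

```bash
python3 -m inch '[1,0.2,0.6,-1,-0.6,0.7,-0.4, 1,0,0.6,0,0,0,0, 1,0,0,0,0,0,0]'; python3 - <<'E'
from h import *
plan(*tgt((.6229,.1488,.1023),-3.5,20),n=1)
im,_=snap("side","s2"); cv2.imwrite('pics/s2c.png',cv2.resize(im[150:300,230:400],None,fx=4,fy=4)[:600])
E
```

```text
t: 3.15
ee_pos: [0.6229, 0.1499, 0.1017]
eef_rot: [-1.564, -0.226, -0.319]
ft_force: [-0.3, -0.2, 0.1]
gripper_width: 1.002
dist cm 0.13 turn [ 0.   0.1 -0.1] rows 1
[ 0.03 -0.06 -0.11] [ 0.02  0.07 -0.1 ]
```

View pics/s2c.png

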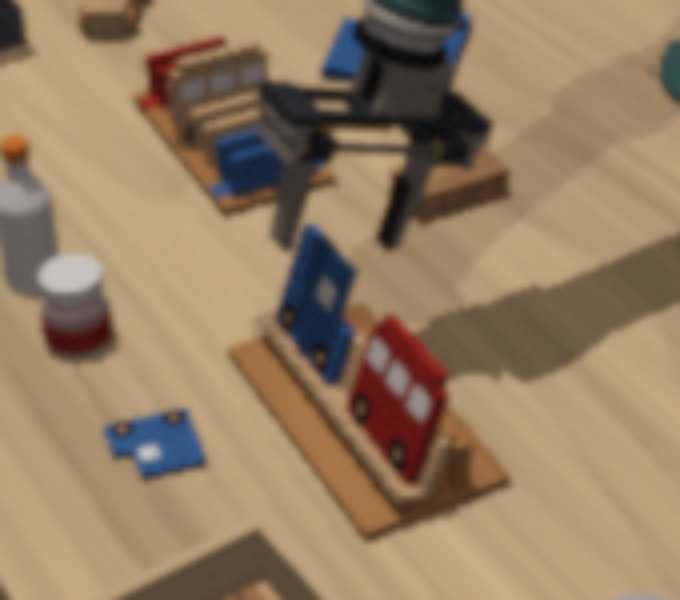

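```bash
python3 - <<'E'
from h import *
K,Rm,t=cam("side"); s=r.read_state(); p=np.array(s["ee_pos"]); A=R.from_rotvec(s["eef_rot"]).as_matrix()
for q in(p,p+A[:,1]*.011,p+A[:,1]*.011+A[:,0]*.046,p+A[:,1]*.011-A[:,0]*.046):
    c=Rm@q+t; x=K@c/c[2]; print(q.round(3),x[:2].round(1),'crop',((x[0]-230)*4).round(),((x[1]-150)*4).round())
E
```

```text
[0.623 0.15  0.102] [311.3 216.1] crop 325.0 264.0
[0.627 0.15  0.092] [310.3 218.9] crop 321.0 276.0
[0.67  0.147 0.107] [298.3 219.1] crop 273.0 277.0
[0.584 0.152 0.076] [322.  218.7] crop 368.0 275.0
```

Projected tips are expected about 30 crop px lower than the fingers appear. I'll check with depth before closing.

```bash
python3 - <<'E'
from h import *
d=np.load('pics/s2.npy'); W=pts("side",d); im=cv2.imread('pics/s2.png')
for v0,u0 in((250,285),(245,285),(235,288),(225,292),(245,392),(240,390),(225,395),(210,400)):
    v=150+v0/4;u=230+u0/4; v=int(round(v-.4));u=int(round(u-.4)); print(u,v,im[v,u],W[v,u].round(3),W[v-1,u].round(3))
s=r.read_state();p=np.array(s["ee_pos"])
g=cv2.cvtColor(im,cv2.COLOR_BGR2HSV)
Q=W[160:225,285:345]; sel=(np.abs(Q[...,1]-p[1])<.03)&(np.abs(Q[...,2]-.11)<.05)&(np.abs(Q[...,0]-.62)<.08)
for v in range(65):
    for u in range(60):
        if sel[v,u] and g[160+v,285+u,2]<90 : print((285+u,160+v),Q[v,u].round(3),end=';')
E
```

```text
301 212 [ 78 100 120] [0.666 0.159 0.142] [0.665 0.158 0.145]
301 211 [51 62 73] [0.665 0.158 0.145] [0.665 0.158 0.149]
302 208 [47 55 62] [0.662 0.161 0.158] [0.66  0.158 0.159]
303 206 [50 58 67] [0.659 0.162 0.164] [0.656 0.158 0.165]
328 211 [51 62 72] [0.568 0.165 0.11 ] [0.568 0.165 0.113]
327 210 [23 24 27] [0.573 0.167 0.117] [0.569 0.161 0.116]
328 206 [21 22 24] [0.568 0.165 0.13 ] [0.564 0.159 0.129]
330 202 [23 25 27] [0.56  0.166 0.144] [0.559 0.164 0.146]
(330, 193) [0.545 0.141 0.159];(329, 194) [0.551 0.145 0.16 ];(330, 195) [0.55  0.15  0.159];(328, 196) [0.554 0.144 0.152];(329, 196) [0.553 0.148 0.154];(330, 196) [0.553 0.155 0.159];(328, 197) [0.557 0.148 0.152];(329, 197) [0.554 0.15  0.152];(330, 197) [0.554 0.156 0.155];(332, 197) [0.551 0.164 0.159];(334, 197) [0.546 0.167 0.159];(335, 197) [0.541 0.166 0.156];(328, 198) [0.555 0.145 0.145];(329, 198) [0.556 0.153 0.151];(330, 198) [0.557 0.161 0.155];(331, 198) [0.552 0.158 0.152];(332, 198) [0.553 0.167 0.157];(333, 198) [0.548 0.164 0.154];(334, 198) [0.546 0.167 0.155];(335, 198) [0.541 0.166 0.152];(328,
[... 6983 characters left out ...]
.642 0.14  0.079];(306, 222) [0.639 0.141 0.078];(307, 222) [0.639 0.149 0.084];(308, 222) [0.638 0.153 0.086];(309, 222) [0.634 0.152 0.084];(313, 222) [0.633 0.178 0.1  ];(303, 223) [0.64  0.123 0.063];(304, 223) [0.642 0.132 0.07 ];(305, 223) [0.64  0.137 0.072];(306, 223) [0.641 0.144 0.077];(307, 223) [0.636 0.143 0.075];(308, 223) [0.64  0.156 0.085];(309, 223) [0.637 0.157 0.084];(313, 223) [0.633 0.177 0.096];(314, 223) [0.631 0.179 0.096];(302, 224) [0.646 0.126 0.063];(303, 224) [0.643 0.128 0.063];(304, 224) [0.642 0.132 0.065];(305, 224) [0.64  0.136 0.067];(306, 224) [0.64  0.143 0.072];(307, 224) [0.638 0.146 0.073];(308, 224) [0.638 0.152 0.077];(309, 224) [0.637 0.157 0.08 ];
```

Depth puts the open fingertips about 30 mm further back than stated, perhaps because the finger linkage swings as it opens. I'll back off and test with the jaws nearly closed in the air.

```bash
python3 -m inch '[-0.74,0,-3,0,0,0,0, -0.74,0,-3,0,0,0,0, -0.74,0,-2,0,0,0,0, -0.74,0,0,0,0,0,0, -0.74,0,0,0,0,0,0]'; python3 -m inch '[-0.74,0,0,0,0,0,0,-0.74,0,0,0,0,0,0]';  python3 - <<'E'
from h import *
K,Rm,t=cam("side"); s=r.read_state(); p=np.array(s["ee_pos"]); A=R.from_rotvec(s["eef_rot"]).as_matrix()
im,d=snap("side","s3"); q=p+A[:,1]*.011; print(p,s["gripper_width"],'tip exp',q.round(3))
c=Rm@q+t; x=K@c/c[2]; print(x)
u,v=int(x[0]),int(x[1]); a=cv2.resize(im[v-60:v+40,u-60:u+60],None,fx=5,fy=5); cv2.drawMarker(a,(int((x[0]-u+60)*5),int((x[1]-v+60)*5)),(0,255,0),0,12); cv2.imwrite('pics/s3c.png',a)
W=pts("side",d)
for vv in range(v-12,v+6): print(vv,[ (W[vv,uu].round(3).tolist()) for uu in (u-2,u,u+2)])
E
```

```text
t: 3.7
ee_pos: [0.5953, 0.1521, 0.1823]
eef_rot: [-1.561, -0.227, -0.322]
ft_force: [0.6, -0.7, -0.7]
gripper_width: 0.585
t: 3.9
ee_pos: [0.5951, 0.1519, 0.1813]
eef_rot: [-1.562, -0.227, -0.321]
ft_force: [0.4, 0.7, -0.2]
gripper_width: 0.415
[0.59507235 0.15194306 0.18131017] 0.41489666091491284 tip exp [0.599 0.152 0.171]
[317.53585482 196.73394747   1.        ]
184 [[0.612, 0.16, 0.229], [0.606, 0.162, 0.228], [0.417, -0.136, -0.003]]
185 [[0.613, 0.162, 0.226], [0.607, 0.163, 0.225], [0.418, -0.134, -0.006]]
186 [[0.612, 0.16, 0.222], [0.605, 0.161, 0.22], [0.426, -0.121, -0.001]]
187 [[0.615, 0.164, 0.221], [0.606, 0.161, 0.216], [0.43, -0.115, -0.001]]
188 [[0.612, 0.16, 0.214], [0.607, 0.163, 0.213], [0.432, -0.111, -0.003]]
189 [[0.613, 0.161, 0.211], [0.606, 0.162, 0.209], [0.435, -0.107, -0.005]]
190 [[0.452, -0.109, -0.004], [0.446, -0.103, -0.003], [0.441, -0.098, -0.002]]
191 [[0.454, -0.106, -0.006], [0.453, -0.093, 0.0], [0.443, -0.095, -0.005]]
192 [[0.462, -0.093, -0.001], [0.456, -0.088, -0.0], [0.444, -0.093, -0.008]]
193 [[0.461, -0.095, -0.007], [0.457, -0.086, -0.003], [0.453, -0.078, -0.001]]
194 [[0.468, -0.083, -0.003], [0.463, -0.077, -0.001], [0.452, -0.079, -0.006]]
195 [[0.471, -0.078, -0.003], [0.465, -0.073, -0.002], [0.455, -0.075, -0.007]]
196 [[0.479, -0.066, 0.002], [0.471, -0.064, 0.0], [0.465, -0.059, 0.0]]
197 [[0.482, -0.06, 0.002], [0.473, -0.061, -0.002], [0.463, -0.063, -0.007]]
198 [[0.483, -0.059, -0.002], [0.477, -0.055, -0.002], [0.471, -0.049, -0.0]]
199 [[0.485, -0.055, -0.003], [0.475, -0.058, -0.009], [0.476, -0.041, 0.001]]
200 [[0.492, -0.044, 0.001], [0.484, -0.043, -0.002], [0.475, -0.043, -0.005]]
201 [[0.494, -0.04, -0.0], [0.487, -0.038, -0.002], [0.48, -0.035, -0.003]]
```

View pics/s3c.png

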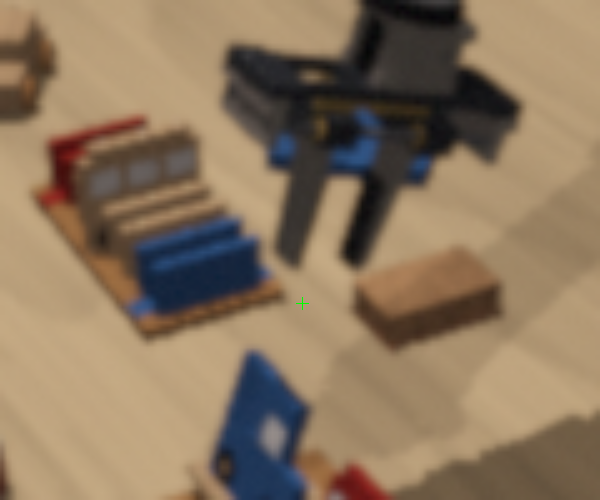

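```bash
python3 - <<'E'
from h import *
s=r.read_state(); p=np.array(s["ee_pos"]); A=R.from_rotvec(s["eef_rot"]).as_matrix()
c=cam("wrist"); print('cam in tool',(A.T@(-c[1].T@c[2]-p)).round(4), (c[1]@A).round(3).tolist())
im,d=snap("wrist","w2"); T=(pts("wrist",d,c)-p)@A
Q=T[(d>0)&(d<.26)]; print('tool-frame pts',len(Q))
for v in range(190,300,10):
    row=T[v]; print(v,[(u,row[u].round(3).tolist()) for u in range(220,440,20) if 0<d[v,u]<.25])
near=(d>0)&(d<.25)&(np.indices(d.shape)[0]<285); N=T[near]; print('max y',np.percentile(N[:,1],[50,90,99,99.9]).round(4))
k=N[N[:,1]>np.percentile(N[:,1],97)]; print(k[k[:,0]<0].mean(0).round(4),k[k[:,0]>0].mean(0).round(4))
# top cam check
print(s["gripper_width"])
E
```

```text
cam in tool [-0.0002 -0.1938  0.0755] [[1.0, -0.0, -0.0], [-0.0, -0.271, -0.962], [0.0, 0.962, -0.271]]
tool-frame pts 63426
190 []
200 []
210 []
220 []
230 []
240 [(280, [-0.02, -0.036, 0.009]), (360, [0.023, -0.033, 0.008])]
250 [(260, [-0.028, -0.048, 0.009]), (280, [-0.018, -0.048, 0.009]), (360, [0.021, -0.048, 0.009])]
260 [(260, [-0.026, -0.06, 0.009]), (280, [-0.017, -0.058, 0.008]), (360, [0.02, -0.06, 0.009]), (380, [0.029, -0.06, 0.01])]
270 [(260, [-0.025, -0.07, 0.01]), (280, [-0.017, -0.06, 0.004]), (360, [0.019, -0.069, 0.009]), (380, [0.027, -0.07, 0.01])]
280 [(240, [-0.031, -0.079, 0.01]), (260, [-0.023, -0.079, 0.01]), (280, [-0.017, -0.061, -0.0]), (360, [0.017, -0.077, 0.009]), (380, [0.026, -0.077, 0.009])]
290 [(220, [-0.025, -0.12, 0.031]), (240, [-0.021, -0.116, 0.028]), (260, [-0.022, -0.087, 0.01]), (280, [-0.017, -0.062, -0.005]), (360, [0.017, -0.083, 0.008]), (380, [0.024, -0.086, 0.01]), (400, [0.021, -0.121, 0.031]), (420, [0.027, -0.12, 0.03])]
max y [-0.0542  0.0635  0.0648  0.0705]
[-0.0029  0.065   0.1248] [0.004  0.0652 0.1225]
0.3705603982634936
```

View pics/w2.png

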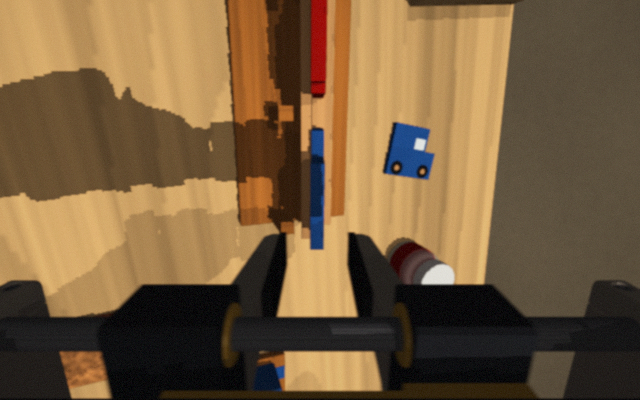

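The wrist and side cameras agree that the fingertips sit about 28 mm behind the reported TCP rather than 11 mm ahead, centred in x. I'll correct by +39 mm along tool y and verify by camera before closing.

```bash
python3 - <<'E'
from h import *
u=np.array([-.3414,.0209,.9397]); p=np.array([.6154,.1493,.123])-.061*u
plan(*tgt(p+.04*u,-3.5,20))
E

```

```text
dist cm 8.26 turn [-0.1  0.  -0. ] rows 2
[-0.03  4.13 -0.07] [-0.05  0.01 -0.02]
[-0.03  4.13 -0.07] [-0.05  0.01 -0.02]
```

```bash
python3 -m inch '[0.3,0,2.8,0,0,0,0, 0.3,0,2.8,0,0,0,0,0.3,0,2.7,-0.1,0,0,0, 0.3,0,0,0,0,0,0]'; python3 - <<'E'
from h import *
u=np.array([-.3414,.0209,.9397]); p=np.array([.6154,.1493,.123])-.061*u
plan(*tgt(p,-3.5,20),n=2)
E

```

```text
t: 4.4
ee_pos: [0.6244, 0.1494, 0.0993]
eef_rot: [-1.562, -0.226, -0.32]
ft_force: [-0.9, -0.4, -0.1]
gripper_width: 0.641
dist cm 3.56 turn [-0.1  0.  -0.1] rows 2
[-0.01  1.78 -0.03] [-0.04  0.02 -0.04]
[-0.02  1.78 -0.03] [-0.04  0.02 -0.04]
```

```bash
python3 -m inch '[0.3,0,1.8,0,0,0,0, 0.3,0,1.8,0,0,0,0,0.3,0,0,0,0,0,0]'; python3 - <<'E'
from h import *
u=np.array([-.3414,.0209,.9397]); p=np.array([.6154,.1493,.123])-.061*u
plan(*tgt(p,-3.5,20),n=1); print(r.read_state()['ft_force'])
im,_=snap("side","s4"); cv2.imwrite('pics/s4c.png',cv2.resize(im[170:270,260:370],None,fx=5,fy=5))
E
```

```text
t: 4.7
ee_pos: [0.637, 0.1482, 0.0652]
eef_rot: [-1.563, -0.225, -0.32]
ft_force: [-0.2, 0.9, -0.2]
gripper_width: 0.65
dist cm 0.09 turn [-0.   0.  -0.1] rows 1
[-0.06 -0.07 -0.02] [-0.03  0.   -0.13]
[-0.23132957  0.91898356 -0.22162213]
```

View pics/s4c.png

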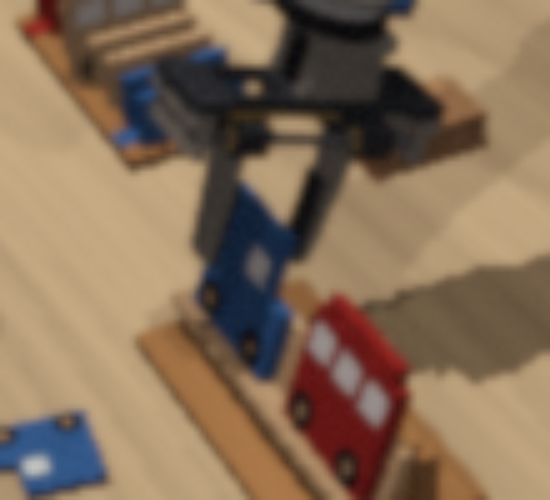

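```bash
python3 - <<'E'
from h import *
W=pts("side",np.load('pics/s4.npy'))
for (x,y) in((205,245),(212,230),(212,210),(220,190),(305,245),(310,225),(320,200),(250,220),(230,270)):
    u=260+x//5;v=170+y//5; print((x,y),W[v,u].round(3))
E
```

```text
(205, 245) [0.666 0.157 0.113]
(212, 230) [0.663 0.16  0.125]
(212, 210) [0.661 0.157 0.138]
(220, 190) [0.653 0.158 0.152]
(305, 245) [0.594 0.162 0.086]
(310, 225) [0.59  0.162 0.101]
(320, 200) [0.578 0.157 0.113]
(250, 220) [0.627 0.148 0.111]
(230, 270) [0.64  0.143 0.072]
```

Depth confirms one finger on each side at y = 0.148, with tips about 33 mm below the roof. Closing.

```bash
python3 -m inch '[-1,0,0,0,0,0,0,-1,0,0,0,0,0,0,-1,0,0,0,0,0,0,-1,0,0,0,0,0,0,-1,0,0,0,0,0,0]'; python3 -m inch '[-1,0,0,0,0,0,0,-1,0,0,0,0,0,0,-1,0,0,0,0,0,0]'
```

```text
t: 5.25
ee_pos: [0.6386, 0.1498, 0.0714]
eef_rot: [-1.559, -0.23, -0.325]
ft_force: [-0.4, -1.2, -0.1]
gripper_width: 0.236
t: 5.55
ee_pos: [0.6383, 0.15, 0.0716]
eef_rot: [-1.558, -0.23, -0.324]
ft_force: [0.3, 0.1, 0.2]
gripper_width: 0.128
```

Gripped: 0.128 × 92 mm ≈ 12 mm opening. Lifting along the plane.

```bash
python3 -m inch '[-1,0,-2,0,0,0,0,-1,0,-3,0,0,0,0,-1,0,-3,0,0,0,0,-1,0,-3,0,0,0,0,-1,0,-3,0,0,0,0]'; python3 - <<'E'
from h import *
plan(*tgt((.57,.10,.25),-3.5,0))
im,_=snap("side","s5"); cv2.imwrite('pics/s5c.png',cv2.resize(im[110:260,230:380],None,fx=4,fy=4))
E
```

```text
t: 6.05
ee_pos: [0.5863, 0.1499, 0.201]
eef_rot: [-1.566, -0.221, -0.318]
ft_force: [-0.5, 0.4, -1.8]
gripper_width: 0.127
dist cm 7.19 turn [ 0.1 -0.1 19.7] rows 3
[ 0.14 -1.68 -1.7 ] [ 0.05 -0.02  6.56]
[-0.06 -1.69 -1.7 ] [ 0.05 -0.02  6.56]
[-0.25 -1.67 -1.7 ] [ 0.05 -0.02  6.56]
```

View pics/s5c.png

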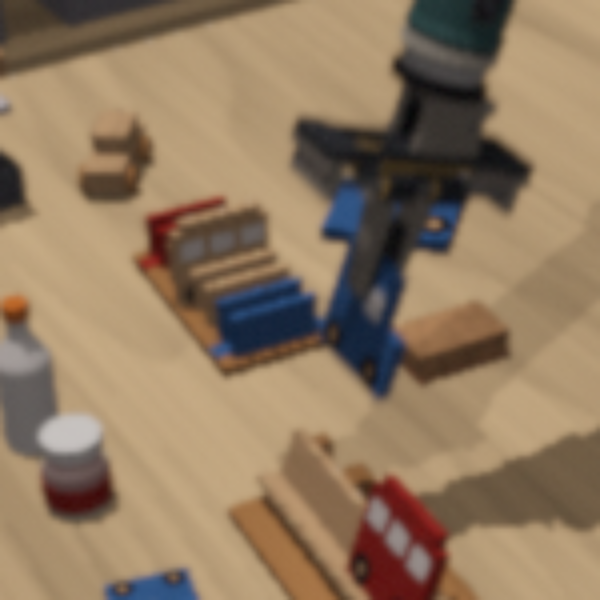

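The van is held cleanly. Next I'll bring it upright, then turn and move over the rack.

```bash
python3 -m inch '[-1,0.1,-1.7,-1.7,0,0,6.6,-1,0,-1.7,-1.7,0,0,6.6,-1,-0.3,-1.7,-1.7,0,0,6.6]'; python3 - <<'E'
from h import *
plan(*tgt((.521,-.108,.25),-94.5,0),n=12)
E
```

```text
t: 6.4
ee_pos: [0.5645, 0.1056, 0.256]
eef_rot: [-1.562, 0.048, -0.029]
ft_force: [1.5, -0.1, -1.9]
gripper_width: 0.129
dist cm 21.8 turn [ 0.2 91.7 -0.9] rows 12
[-0.27  0.04 -1.8 ] [ 0.02  7.64 -0.08]
[-0.03  0.04 -1.82] [ 0.02  7.64 -0.08]
[ 0.21  0.04 -1.8 ] [ 0.02  7.64 -0.08]
[ 0.45  0.04 -1.76] [ 0.02  7.64 -0.08]
[ 0.68  0.04 -1.69] [ 0.02  7.64 -0.08]
[ 0.9   0.04 -1.58] [ 0.02  7.64 -0.08]
[ 1.1   0.04 -1.45] [ 0.02  7.64 -0.08]
[ 1.28  0.04 -1.29] [ 0.02  7.64 -0.08]
[ 1.44  0.04 -1.11] [ 0.02  7.64 -0.08]
[ 1.57  0.04 -0.91] [ 0.02  7.64 -0.08]
[ 1.68  0.05 -0.69] [ 0.02  7.64 -0.08]
[ 1.76  0.05 -0.46] [ 0.02  7.64 -0.08]
```

```bash
python3 -m inch '[-1,-0.3,0,-1.8,0,7.6,0,-1,0,0,-1.8,0,7.6,0,-1,0.2,0,-1.8,0,7.6,0,-1,0.5,0,-1.8,0,7.6,0,-1,0.7,0,-1.7,0,7.6,0]'; python3 -m inch '[-1,0.9,0,-1.6,0,7.6,0,-1,1.1,0,-1.5,0,7.6,0,-1,1.3,0,-1.3,0,7.6,0,-1,1.4,0,-1.1,0,7.6,0,-1,1.6,0,-0.9,0,7.6,0]'; python3 - <<'E'
from h import *
plan(*tgt((.521,-.108,.25),-94.5,0))
E
```

```text
t: 6.9
ee_pos: [0.5501, 0.0111, 0.2565]
eef_rot: [-1.488, 0.587, -0.569]
ft_force: [0.1, 0.5, -0.4]
gripper_width: 0.131
t: 7.4
ee_pos: [0.527, -0.0819, 0.2543]
eef_rot: [-1.272, 1.117, -1.096]
ft_force: [-0.4, -0.6, -1.3]
gripper_width: 0.131
dist cm 2.71 turn [ 0.6 12.5 -0.5] rows 2
[ 1.25  0.21 -0.48] [ 0.28  6.23 -0.23]
[ 1.29  0.21 -0.34] [ 0.28  6.23 -0.23]
```

```bash
python3 -m inch '[-1,1.3,0.2,-0.5,0.3,6.2,-0.2,-1,1.3,0.2,-0.3,0.3,6.2,-0.2,-1,0,0,0,0,0,0]'; python3 - <<'E'
from h import *
plan(*tgt((.521,-.108,.25),-94.5,0))
c=cam("wrist"); im,d=snap("wrist","w3"); np.save('pics/w3W.npy',pts("wrist",d,c)); im2,d2=snap("side","s6"); cv2.imwrite('pics/s6c.png',cv2.resize(im2[110:230,230:380],None,fx=5,fy=5))
E
```

```text
t: 7.7
ee_pos: [0.5198, -0.1128, 0.2495]
eef_rot: [-1.163, 1.277, -1.278]
ft_force: [-0.9, 0.5, -0.9]
gripper_width: 0.129
dist cm 0.5 turn [-0.1 -0.8  0. ] rows 1
[-0.49 -0.05  0.08] [-0.06 -0.84  0.01]
```

View pics/w3.png

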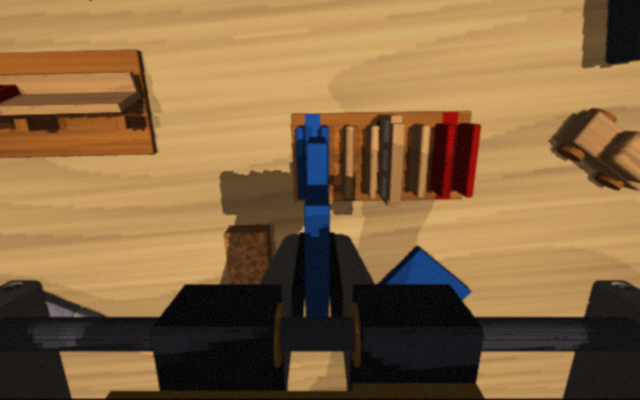

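View pics/s6c.png

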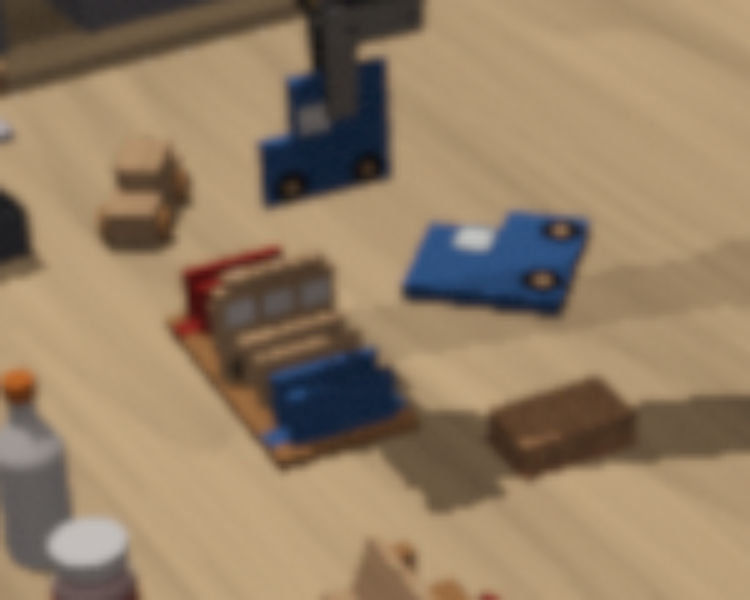

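The wrist picture shows the rack with the blue slot at (312,160) under the held van and the red slot at (455,155). The side picture shows the van upright with its hood towards +x. I'll measure the slots and the van's bottom edge.

```bash
python3 - <<'E'
from h import *
im=cv2.imread('pics/w3.png'); W=np.load('pics/w3W.npy')
# all slat-top points z .052-.062
Q=W[100:205,288:485]; z=np.nan_to_num(Q[...,2],nan=-1)
m=((z>.053)&(z<.064)).astype(np.uint8)
n,l,st,ce=cv2.connectedComponentsWithStats(m)
for i in range(1,n):
    if st[i,4]<60: continue
    P=Q[l==i]; rc=cv2.minAreaRect((P[:,:2]*1000).astype(np.float32)); print('slat',(ce[i]+[288,100]).round(),st[i,4],np.round(rc[0],1),np.round(rc[1],1),round(rc[2],1),P[:,2].mean().round(4))
M=masks(im)
for nm in("blue","red"):
    k=(M[nm][100:205,288:485]>0)&(z<.022)&(z>0); P=Q[k]
    if len(P)>20: rc=cv2.minAreaRect((P[:,:2]*1000).astype(np.float32)); print(nm,'floor',len(P),np.round(rc[0],1),np.round(rc[1],1),rc[2], P[:,2].mean())
d=np.load('pics/s6.npy'); S=pts("side",d); im2=cv2.imread('pics/s6.png'); B=masks(im2)["blue"]
k=(B>0)&(np.abs(np.nan_to_num(S[...,0])-.52)<.08)&(np.abs(np.nan_to_num(S[...,1])+.11)<.05)&(np.nan_to_num(S[...,2])>.1)
P=S[k]; c0=P.mean(0); V=np.linalg.svd(P-c0)[2]; print('van n',len(P),V[2].round(4),'c',c0.round(4),'heading',np.degrees(np.arctan2(V[2][1],V[2][0])).round(1))
print(np.percentile(P,[1,3,97,99],0).round(4).tolist())
L=P[P[:,2]<np.percentile(P[:,2],40)]; print('lower x ext',np.percentile(L[:,0],[1,99]).round(4))
# bottom edge by rays on van face plane
s=r.read_state(); print(np.array(s["ee_pos"]).round(4))
E
```

```text
slat [382. 156.] 155 [ 534.1 -194.1] [ 1. 99.] 85.6 0.0587
slat [423. 161.] 643 [ 523.3 -244. ] [10.5 88.4] 85.6 0.058
slat [447. 160.] 664 [ 521.2 -273.8] [10.7 88.9] 85.4 0.058
slat [472. 160.] 692 [ 518.5 -303.7] [10.7 89. ] 85.7 0.0578
slat [300. 163.] 596 [535.1 -94.8] [10.  88.2] 85.5 0.0583
slat [326. 150.] 201 [ 535.6 -124.9] [ 8.4 83.7] 85.2 0.0583
slat [349. 162.] 605 [ 530.7 -154.4] [10. 88.] 86.0 0.0582
slat [374. 162.] 618 [ 527.9 -184.4] [10.4 88.1] 85.5 0.0582
blue floor 368 [ 543.5 -110.1] [19.7 95. ] 84.02515411376953 0.013494348187999456
red floor 554 [ 520.3 -284.4] [ 32.  116.2] 85.49562072753906 0.015407457068969939
van n 267 [ 0.0848  0.9963 -0.0163] c [ 0.5306 -0.1052  0.2532] heading 85.1
[[0.491, -0.1137, 0.2159], [0.4921, -0.1127, 0.2189], [0.5763, -0.0985, 0.2986], [0.5775, -0.0981, 0.3006]]
lower x ext [0.4917 0.5778]
[ 0.5206 -0.1105  0.2496]
```

Rack yaw is 4.5° (slats read 85.5°). The blue slot centre is (0.534, -0.110) and the red (0.520, -0.289). The van is centred at (0.534, -0.111), heading 85.1° and tilted under 1°, with its bottom at about z = 0.211. It needs about 2 mm in +y, then I can lower it.

```bash
python3 - <<'E'
from h import *
plan(*tgt((.5205,-.1088,.112),-94.5,0),n=5)
E
```

```text
dist cm 13.76 turn [-0.1 -0.5 -0.1] rows 5
[-0.03  2.75 -0.01] [-0.01 -0.1  -0.01]
[-0.03  2.75 -0.01] [-0.01 -0.1  -0.01]
[-0.03  2.75 -0.01] [-0.01 -0.1  -0.01]
[-0.03  2.75 -0.01] [-0.01 -0.1  -0.01]
[-0.03  2.75 -0.01] [-0.01 -0.1  -0.01]
```

```bash
python3 -m inch '[-1,-0.1,3,0,0,-0.4,0,-1,0,3,0,0,0,0,-1,0,3,0,0,0,0,-1,0,3,0,0,0,0,-1,0,0.8,0,0,0,0]'; python3 - <<'E'
from h import *
plan(*tgt((.5205,-.1088,.112),-94.5,0),n=1)
E
```

```text
t: 8.3
ee_pos: [0.5261, -0.1026, 0.119]
eef_rot: [-1.172, 1.249, -1.252]
ft_force: [0.4, 0.7, -0.3]
gripper_width: 0.128
dist cm 1.09 turn [-0.4  1.1 -0.3] rows 1
[ 0.65  0.7  -0.53] [-0.41  1.14 -0.31]
```

```bash
python3 -m inch '[-1,0.6,0,-0.5,-0.4,1.1,-0.3,-1,0,0,0,0,0,0]'; python3 - <<'E'
from h import *
for _ in range(2): plan(*tgt((.5205,-.1088,.112),-94.5,0),n=1)
E
```

```text
t: 8.5
ee_pos: [0.5207, -0.1079, 0.1189]
eef_rot: [-1.174, 1.266, -1.264]
ft_force: [0.2, -0.2, -1.2]
gripper_width: 0.131
dist cm 0.7 turn [0.1 0.1 0. ] rows 1
[ 0.09  0.69 -0.01] [0.1  0.15 0.03]
dist cm 0.7 turn [0.1 0.1 0. ] rows 1
[ 0.09  0.69 -0.01] [0.1  0.15 0.03]
```

```bash
python3 -m inch '[-1,0.1,1,0,0,0,0,-1,0,0,0,0,0,0]'; python3 - <<'E'
from h import *
im,d=snap("side","s7"); S=pts("side",d); B=masks(im)["blue"]; N=np.nan_to_num(S)
k=(B>0)&(np.abs(N[...,0]-.52)<.08)&(np.abs(N[...,1]+.11)<.05)&(N[...,2]>.085)
P=S[k]; c0=P.mean(0); V=np.linalg.svd(P-c0)[2]; print('n',len(P),V[2].round(4),'c',c0.round(4)); print(np.percentile(P,[1,99],0).round(4).tolist())
n=np.array([.078,.997,0]); print('van ctr across vs slot', (c0-[.534,-.1098,0])@n-.006)
plan(*tgt((.5205,-.1088,.0505),-94.5,0),n=1)
cv2.imwrite('pics/s7c.png',cv2.resize(im[150:230,250:350],None,fx=6,fy=6))
E
```

```text
t: 8.7
ee_pos: [0.5225, -0.1088, 0.1105]
eef_rot: [-1.171, 1.262, -1.265]
ft_force: [-1.0, -0.6, -0.7]
gripper_width: 0.126
n 221 [ 0.076   0.997  -0.0154] c [ 0.5349 -0.1028  0.1173]
[[0.492, -0.1135, 0.0866], [0.5818, -0.0951, 0.1636]]
van ctr across vs slot 0.0010836481513838625
dist cm 6.08 turn [-0.2  0.2 -0. ] rows 1
[ 0.    6.07 -0.29] [-0.23  0.21 -0.01]
```

View pics/s7c.png

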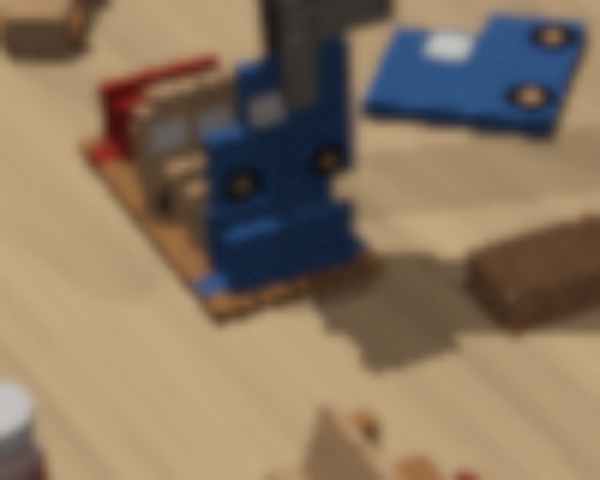

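Within about 1 mm of the slot centre line. Lowering in short steps.

```bash
python3 -m inch '[-1,0.1,1.3,-0.1,0,0,0,-1,0,0.3,0,0,0,0]'; python3 - <<'E'
from h import *
plan(*tgt((.5205,-.1095,.0505),-94.5,0),n=1)
E
```

```text
t: 8.95
ee_pos: [0.5233, -0.1099, 0.0954]
eef_rot: [-1.168, 1.259, -1.267]
ft_force: [0.3, -0.4, -1.1]
gripper_width: 0.128
dist cm 4.5 turn [-0.4  0.2 -0.1] rows 1
[-0.01  4.49 -0.31] [-0.4   0.25 -0.05]
```

```bash
python3 -m inch '[-1,0,1.5,-0.2,-0.2,0.2,0,-1,0,0.2,0,0,0,0,-1,0,1,-0.1,-0.2,0,0]'; python3 - <<'E'
from h import *
plan(*tgt((.5205,-.1095,.0505),-94.5,0),n=1)
E
```

```text
t: 9.25
ee_pos: [0.5207, -0.1098, 0.0667]
eef_rot: [-1.17, 1.266, -1.266]
ft_force: [-0.3, 1.0, -2.2]
gripper_width: 0.125
dist cm 1.62 turn [-0.   0.  -0.1] rows 1
[-0.02  1.62 -0.03] [-0.04  0.02 -0.05]
```

```bash
python3 -m inch '[-1,0,1,0,0,0,0,-1,0,0.3,0,0,0,0,-1,0,0,0,0,0,0]';python3 -m inch '[-1,0,0.3,0,0,0,0,-1,0,0,0,0,0,0]'
```

```text
t: 9.55
ee_pos: [0.5196, -0.1097, 0.0527]
eef_rot: [-1.171, 1.27, -1.263]
ft_force: [-1.8, 0.7, 4.2]
gripper_width: 0.132
t: 9.75
ee_pos: [0.5205, -0.1102, 0.0529]
eef_rot: [-1.167, 1.271, -1.262]
ft_force: [0.0, 0.6, -1.5]
gripper_width: 0.128
```

```bash
python3 -m inch '[-1,0,0.5,0,0,0,0,-1,0,0.3,0,0,0,0]'; python3 - <<'E'
from h import *
im,d=snap("side","s8"); S=pts("side",d); B=masks(im)["blue"]; N=np.nan_to_num(S)
k=(B>0)&(np.abs(N[...,0]-.52)<.08)&(np.abs(N[...,1]+.11)<.05)&(N[...,2]>.066)
P=S[k]; c0=P.mean(0); V=np.linalg.svd(P-c0)[2]; print(len(P),V[2].round(4),'c',c0.round(4)); print(np.percentile(P,[1,99],0).round(4).tolist())
cv2.imwrite('pics/s8c.png',cv2.resize(im[150:230,250:350],None,fx=6,fy=6)); print(r.read_state()['ft_force'])
E
```

```text
t: 9.95
ee_pos: [0.5224, -0.1107, 0.0503]
eef_rot: [-1.16, 1.272, -1.26]
ft_force: [-14.9, 3.8, 42.2]
gripper_width: 0.129
55 [-0.1004 -0.9944 -0.0329] c [ 0.5216 -0.1045  0.0904]
[[0.4907, -0.1141, 0.0667], [0.5573, -0.0977, 0.107]]
[-11.28351861   3.29111536  34.57477831]
```

View pics/s8c.png

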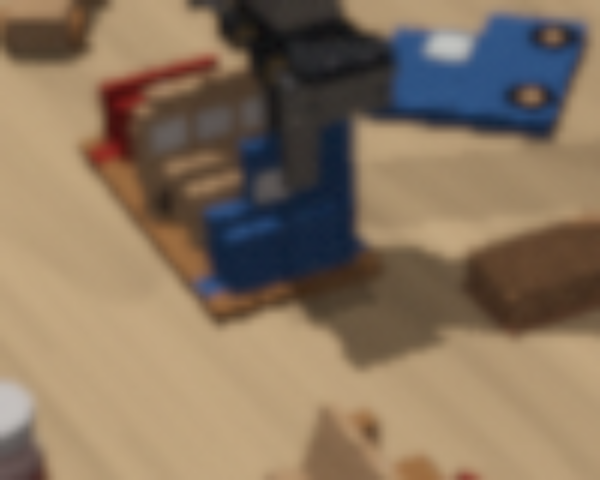

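Firmly on the floor: 42 N up, z 0.050 as predicted. I'll ease off 2 mm and open the jaws part-way.

```bash
python3 -m inch '[-1,0,-0.2,0,0,0,0,-0.3,0,0,0,0,0,0,-0.3,0,0,0,0,0,0,-0.3,0,0,0,0,0,0,-0.3,0,0,0,0,0,0]';python3 -m inch '[-0.3,0,-2,0,0,0,0,-0.3,0,-4,0,0,0,0,-0.3,0,-4,0,0,0,0,-0.3,0,-4,0,0,0,0]'; python3 - <<'E'
from h import *
im,d=snap("side","s9"); S=pts("side",d); B=masks(im)["blue"]; N=np.nan_to_num(S)
k=(B>0)&(np.abs(N[...,0]-.52)<.08)&(np.abs(N[...,1]+.11)<.05)&(N[...,2]>.066)
P=S[k]; c0=P.mean(0); V=np.linalg.svd(P-c0)[2]; print(len(P),V[2].round(4),'c',c0.round(4)); print(np.percentile(P,[1,99],0).round(4).tolist())
cv2.imwrite('pics/s9c.png',cv2.resize(im[130:230,240:350],None,fx=6,fy=6))
plan(*tgt((.58,.16,.27),-3.5,20),n=12)
E
```

```text
t: 10.5
ee_pos: [0.5227, -0.1109, 0.0518]
eef_rot: [-1.159, 1.272, -1.26]
ft_force: [-0.5, -1.0, -0.3]
gripper_width: 0.348
t: 10.9
ee_pos: [0.5176, -0.1117, 0.189]
eef_rot: [-1.173, 1.283, -1.255]
ft_force: [-0.0, -0.0, -0.2]
gripper_width: 0.352
112 [-0.0883 -0.9961  0.0014] c [ 0.5234 -0.1025  0.0901]
[[0.4941, -0.1135, 0.0674], [0.5611, -0.0944, 0.1076]]
dist cm 28.93 turn [ 15.6 -90.2 -16.2] rows 12
[-2.31 -0.6   0.3 ] [ 1.3  -7.52 -1.35]
[-2.24 -0.65  0.61] [ 1.3  -7.52 -1.35]
[-2.12 -0.68  0.91] [ 1.3  -7.52 -1.35]
[-1.97 -0.7   1.2 ] [ 1.3  -7.52 -1.35]
[-1.78 -0.72  1.46] [ 1.3  -7.52 -1.35]
[-1.55 -0.72  1.7 ] [ 1.3  -7.52 -1.35]
[-1.3  -0.71  1.9 ] [ 1.3  -7.52 -1.35]
[-1.02 -0.7   2.07] [ 1.3  -7.52 -1.35]
[-0.73 -0.67  2.2 ] [ 1.3  -7.52 -1.35]
[-0.42 -0.63  2.29] [ 1.3  -7.52 -1.35]
[-0.1  -0.58  2.34] [ 1.3  -7.52 -1.35]
[ 0.22 -0.53  2.34] [ 1.3  -7.52 -1.35]
```

View pics/s9c.png

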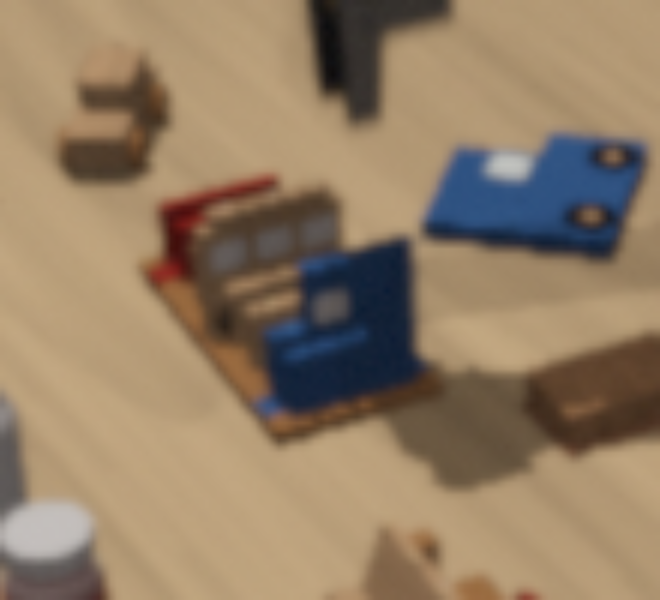

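The van stands upright in the blue slot, top at z ≈ 0.107. On to the bus.

```bash
python3 - <<'E'
from h import *
plan(*tgt((.598,.29,.2),-3.5,20),n=12)
E
```

```text
dist cm 41.04 turn [ 15.6 -90.2 -16.2] rows 12
[-3.4  -0.01  0.36] [ 1.3  -7.52 -1.35]
[-3.32 -0.07  0.8 ] [ 1.3  -7.52 -1.35]
[-3.19 -0.13  1.23] [ 1.3  -7.52 -1.35]
[-2.99 -0.17  1.64] [ 1.3  -7.52 -1.35]
[-2.75 -0.19  2.03] [ 1.3  -7.52 -1.35]
[-2.46 -0.21  2.37] [ 1.3  -7.52 -1.35]
[-2.12 -0.2   2.68] [ 1.3  -7.52 -1.35]
[-1.75 -0.18  2.94] [ 1.3  -7.52 -1.35]
[-1.34 -0.15  3.14] [ 1.3  -7.52 -1.35]
[-0.92 -0.1   3.29] [ 1.3  -7.52 -1.35]
[-0.48 -0.04  3.39] [ 1.3  -7.52 -1.35]
[-0.03  0.03  3.42] [ 1.3  -7.52 -1.35]
```

```bash
python3 -m inch '[0,-3.4,-0.3,0.4,1.3,-7.5,-1.4,0,-3.3,-0.3,0.8,1.3,-7.5,-1.4,0,-3.2,-0.3,1.2,1.3,-7.5,-1.4,0,-3,-0.2,1.6,1.3,-7.5,-1.4,0,-2.8,-0.2,2,1.3,-7.5,-1.4]';python3 -m inch '[0.2,-2.5,-0.2,2.4,1.3,-7.5,-1.4,0.2,-2.1,-0.2,2.7,1.3,-7.5,-1.4,0.2,-1.8,-0.2,2.9,1.3,-7.5,-1.4,0.2,-1.3,-0.2,3.1,1.3,-7.5,-1.4]';  python3 - <<'E'
from h import *
plan(*tgt((.598,.29,.2),-3.5,20))
E
```

```text
t: 11.45
ee_pos: [0.5556, 0.0539, 0.2069]
eef_rot: [-1.43, 0.628, -0.904]
ft_force: [-0.5, -0.4, -0.5]
gripper_width: 0.5
t: 11.85
ee_pos: [0.5776, 0.1966, 0.2063]
eef_rot: [-1.545, 0.101, -0.567]
ft_force: [0.5, 0.1, 0.3]
gripper_width: 0.599
dist cm 9.58 turn [  3.8 -20.5  -2.8] rows 3
[-0.73  0.16  3.11] [ 1.28 -6.83 -0.92]
[-0.36  0.22  3.17] [ 1.28 -6.83 -0.92]
[0.02 0.29 3.18] [ 1.28 -6.83 -0.92]
```

```bash
python3 -m inch '[0.3,-0.7,0.2,3.1,1.3,-6.8,-0.9,0.3,-0.4,0.2,3.2,1.3,-6.8,-0.9,0.3,0,0.3,3.2,1.3,-6.8,-0.9,0.3,0,0,0,0,0,0]';  python3 - <<'E'
from h import *
c=cam("wrist"); im,d=snap("wrist","w4"); W=pts("wrist",d,c)
h=masks(im)["red"]; Z=np.nan_to_num(W); k=(h>0)&(np.abs(Z[...,0]-.63)<.06)&(np.abs(Z[...,1]-.29)<.07); P=W[k]; print(len(P),np.percentile(P,[1,99],0).round(4).tolist())
u=np.array([-.3414,.0209,.9397]); p=np.array([.6252,.2891,.1233])-.061*u
plan(*tgt(p+.05*u,-3.5,20))
E
```

```text
t: 12.25
ee_pos: [0.5948, 0.3016, 0.1962]
eef_rot: [-1.561, -0.246, -0.299]
ft_force: [-0.5, -0.8, -0.9]
gripper_width: 0.648
1354 [[0.6191, 0.2411, 0.0758], [0.6463, 0.3387, 0.1246]]
dist cm 9.05 turn [-0.3  1.2 -0.1] rows 2
[ 0.19  4.5  -0.43] [-0.16  0.61 -0.06]
[ 0.19  4.5  -0.41] [-0.16  0.61 -0.06]
```

View pics/w4.png

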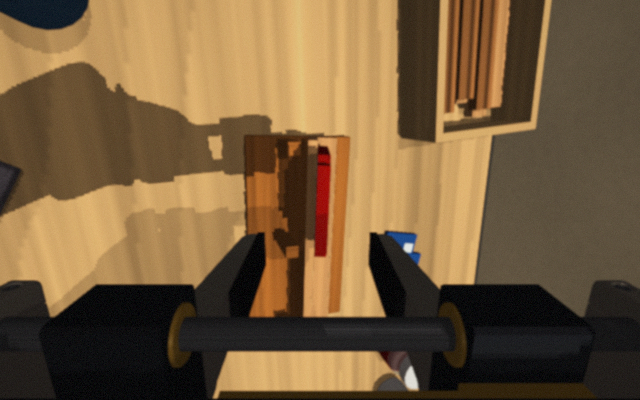

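The bus lies centred between the jaws at (322,200), spanning y from 0.241 to 0.339. Going down along the plane.

```bash
python3 -m inch '[0.3,0.2,3,-0.6,-0.3,1.2,0,0.3,0.1,3,-0.3,0,0,0,0.3,0,2.5,0,0,0,0,0.3,0,0,0,0,0,0]';  python3 - <<'E'
from h import *
u=np.array([-.3414,.0209,.9397]); p=np.array([.6252,.2891,.1233])-.061*u
plan(*tgt(p,-3.5,20))
E
```

```text
t: 12.7
ee_pos: [0.628, 0.283, 0.1155]
eef_rot: [-1.565, -0.217, -0.328]
ft_force: [-1.2, -0.2, 0.1]
gripper_width: 0.651
dist cm 5.29 turn [ 0.2 -0.6 -0.1] rows 2
[-0.01  2.63  0.31] [ 0.09 -0.28 -0.05]
[-0.01  2.63  0.3 ] [ 0.09 -0.28 -0.05]
```

```bash
python3 -m inch '[0.3,0,2.6,0.3,0.2,-0.6,0,0.3,0,2.5,0.2,0,0,0,0.3,0,0,0,0,0,0]';  python3 - <<'E'
from h import *
u=np.array([-.3414,.0209,.9397]); p=np.array([.6252,.2891,.1233])-.061*u
plan(*tgt(p,-3.5,20),n=1)
im,d=snap("side","s10"); cv2.imwrite('pics/s10c.png',cv2.resize(im[190:290,270:380],None,fx=5,fy=5))
E
```

```text
t: 13.0
ee_pos: [0.6474, 0.2837, 0.0694]
eef_rot: [-1.564, -0.222, -0.326]
ft_force: [-0.2, 0.2, 0.3]
gripper_width: 0.651
dist cm 0.56 turn [ 0.1 -0.3  0. ] rows 1
[-0.27  0.27  0.41] [ 0.07 -0.32  0.  ]
```

View pics/s10c.png

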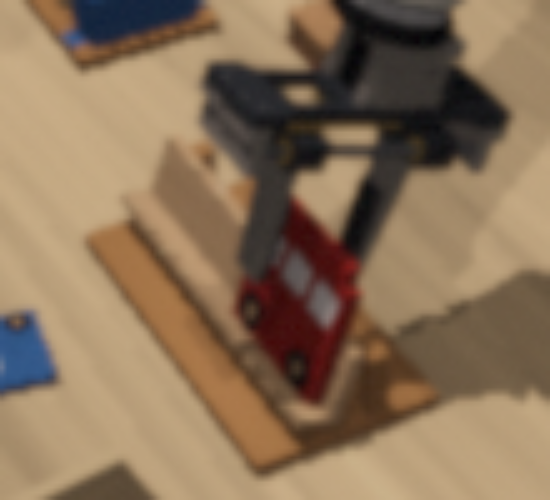

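One finger is on each side of the bus. A small correction, then close.

```bash
python3 -m inch '[0.2,-0.3,0.3,0.4,0,-0.3,0,0.2,0,0,0,0,0,0]';python3 -m inch '[-1,0,0,0,0,0,0,-1,0,0,0,0,0,0,-1,0,0,0,0,0,0,-1,0,0,0,0,0,0,-1,0,0,0,0,0,0]'; python3 -m inch '[-1,0,0,0,0,0,0,-1,0,0,0,0,0,0,-1,0,0,0,0,0,0]'; python3 - <<'E'
from h import *
s=r.read_state(); u=np.array([-.3414,.0209,.9397]); print('TCP above bottom', (np.array(s["ee_pos"])-[.6576,.2872,.034])@u)
E
```

```text
t: 13.25
ee_pos: [0.647, 0.2886, 0.0706]
eef_rot: [-1.561, -0.229, -0.327]
ft_force: [-0.8, -0.6, 0.2]
gripper_width: 0.602
t: 13.75
ee_pos: [0.6476, 0.2903, 0.0745]
eef_rot: [-1.557, -0.232, -0.329]
ft_force: [-0.2, -0.3, 0.4]
gripper_width: 0.192
t: 14.05
ee_pos: [0.6475, 0.2904, 0.0745]
eef_rot: [-1.557, -0.232, -0.329]
ft_force: [-0.2, 0.4, 0.8]
gripper_width: 0.128
TCP above bottom 0.041537948806150034
```

Gripped at 12 mm. Lifting and turning upright.

```bash
python3 -m inch '[-1,0,-2,0,0,0,0,-1,0,-3,0,0,0,0,-1,0,-4,0,0,0,0,-1,0,-4,0,0,0,0,-1,0,-3,0,0,0,0]'; python3 - <<'E'
from h import *
plan(*tgt((.59,.24,.27),-3.5,0))
E
```

```text
t: 14.55
ee_pos: [0.5879, 0.2894, 0.2218]
eef_rot: [-1.568, -0.223, -0.323]
ft_force: [0.7, 0.5, -0.8]
gripper_width: 0.131
dist cm 6.9 turn [ 0.3 -0.2 19.9] rows 3
[ 0.71 -1.44 -1.65] [ 0.09 -0.06  6.63]
[ 0.54 -1.52 -1.64] [ 0.09 -0.06  6.63]
[ 0.36 -1.57 -1.64] [ 0.09 -0.06  6.63]
```

```bash
python3 -m inch '[-1,0.7,-1.5,-1.6,0,0,6.6,-1,0.5,-1.5,-1.6,0,0,6.6,-1,0.4,-1.6,-1.6,0,0,6.6]'; python3 - <<'E'
from h import *
plan(*tgt((.520,-.289,.25),-94.5,0),n=14)
E
```

```text
t: 14.85
ee_pos: [0.5811, 0.2512, 0.2748]
eef_rot: [-1.566, 0.043, -0.024]
ft_force: [0.9, 0.3, -1.0]
gripper_width: 0.127
dist cm 54.42 turn [ 0.4 92.1 -0.7] rows 14
[-0.27  0.16 -3.87] [ 0.03  6.58 -0.05]
[ 0.18  0.16 -3.88] [ 0.03  6.58 -0.05]
[ 0.62  0.16 -3.83] [ 0.03  6.58 -0.05]
[ 1.05  0.16 -3.74] [ 0.03  6.58 -0.05]
[ 1.47  0.16 -3.59] [ 0.03  6.58 -0.05]
[ 1.88  0.16 -3.4 ] [ 0.03  6.58 -0.05]
[ 2.25  0.16 -3.16] [ 0.03  6.58 -0.05]
[ 2.6   0.16 -2.88] [ 0.03  6.58 -0.05]
[ 2.91  0.16 -2.57] [ 0.03  6.58 -0.05]
[ 3.19  0.16 -2.22] [ 0.03  6.58 -0.05]
[ 3.42  0.17 -1.84] [ 0.03  6.58 -0.05]
[ 3.61  0.17 -1.43] [ 0.03  6.58 -0.05]
[ 3.75  0.17 -1.01] [ 0.03  6.58 -0.05]
[ 3.84  0.17 -0.58] [ 0.03  6.58 -0.05]
```

```bash
python3 -m inch '[-1,-0.3,0,-3.9,0,6.6,0,-1,0.2,0,-3.9,0,6.6,0,-1,0.6,0,-3.8,0,6.6,0,-1,1.1,0,-3.7,0,6.6,0,-1,1.5,0,-3.6,0,6.6,0]'; python3 -m inch '[-1,1.9,0.1,-3.4,0,6.6,0,-1,2.3,0.1,-3.2,0,6.6,0,-1,2.6,0.1,-2.9,0,6.6,0,-1,2.9,0.1,-2.6,0,6.6,0,-1,3.2,0.1,-2.2,0,6.6,0]'; python3 - <<'E'
from h import *
plan(*tgt((.520,-.289,.25),-94.5,0))
E
```

```text
t: 15.35
ee_pos: [0.5627, 0.0536, 0.275]
eef_rot: [-1.51, 0.508, -0.491]
ft_force: [0.4, 0.2, -0.8]
gripper_width: 0.125
t: 15.85
ee_pos: [0.5318, -0.1477, 0.2688]
eef_rot: [-1.348, 0.971, -0.953]
ft_force: [-0.0, -0.8, -0.3]
gripper_width: 0.127
dist cm 14.31 turn [ 0.4 23.5 -0.4] rows 3
[ 4.33  0.6  -1.9 ] [ 0.14  7.82 -0.14]
[ 4.55  0.61 -1.29] [ 0.14  7.82 -0.14]
[ 4.68  0.62 -0.66] [ 0.14  7.82 -0.14]
```

```bash
python3 -m inch '[-1,4.2,0.4,-1.9,0,7.8,0,-1,4.3,0.6,-1.3,0,7.8,0,-1,4.3,0.6,-0.7,0,7.8,0,-1,0,0,0,0,0,0]'; python3 - <<'E'
from h import *
plan(*tgt((.520,-.289,.25),-94.5,0))
E
```

```text
t: 16.25
ee_pos: [0.5137, -0.2923, 0.2519]
eef_rot: [-1.161, 1.293, -1.28]
ft_force: [-0.4, -0.7, -0.4]
gripper_width: 0.128
dist cm 0.73 turn [ 0.4 -1.5 -0.2] rows 1
[-0.39  0.19  0.59] [ 0.43 -1.47 -0.16]
```

```bash
python3 -m inch '[-1,-0.4,0,0.6,0.4,-1.5,-0.2,-1,0,0,0,0,0,0]'; cat > bus.py <<'E'
from h import *
import sys
zm=float(sys.argv[1]); tag=sys.argv[2]
s=r.read_state(); im,d=snap("side",tag); S=pts("side",d); B=masks(im)["red"]; N=np.nan_to_num(S)
k=(B>0)&(np.abs(N[...,0]-.52)<.08)&(np.abs(N[...,1]+.285)<.05)&(N[...,2]>zm)
P=S[k]; c0=P.mean(0); V=np.linalg.svd(P-c0)[2][2]; print('tcp',np.round(s["ee_pos"],4),len(P),'n',(V*np.sign(V[1])).round(4),'c',c0.round(4)); print(np.percentile(P,[1,99],0).round(4).tolist())
n=np.array([.078,.997,0]); a=np.array([.997,-.078,0]); rel=c0-[.52,-.2888,0]
e=(P-[.52,-.2888,0])@a; print('across',(rel@n-.006).round(4),'along ext',np.percentile(e,[1,99]).round(4))
v,u=np.nonzero(k); a0,b0=max(int(v.mean())-45,0),max(int(u.mean())-50,0); cv2.imwrite(f'pics/{tag}c.png',cv2.resize(im[a0:a0+90,b0:b0+100],None,fx=6,fy=6))
E
python3 bus.py .12 s11
```

```text
t: 16.45
ee_pos: [0.5201, -0.2889, 0.2512]
eef_rot: [-1.173, 1.266, -1.265]
ft_force: [0.7, -0.1, -0.2]
gripper_width: 0.123
tcp [ 0.5201 -0.2889  0.2512] 269 n [0.0729 0.9972 0.0169] c [ 0.5267 -0.2826  0.2546]
[[0.4774, -0.2938, 0.2119], [0.5705, -0.2733, 0.3007]]
across 0.0007 along ext [-0.0431  0.0499]
```

View pics/s11c.png

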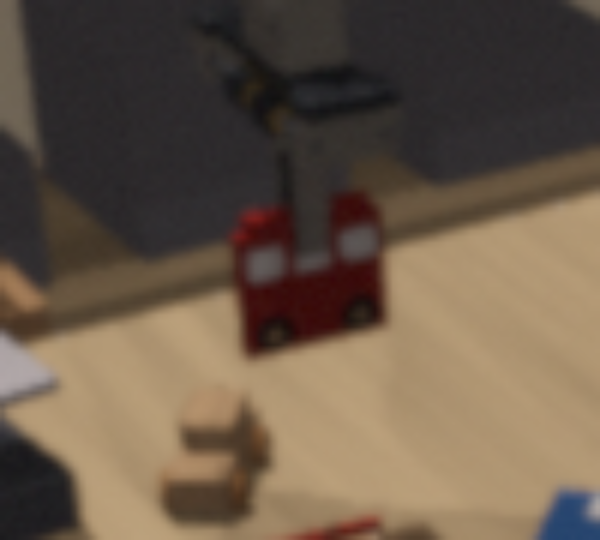

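The bus is held upright, 0.7 mm across from the slot centre line and about 3 mm along. Lowering.

```bash
python3 -m inch '[-1,0,3,0,0,0,0,-1,0.2,3,-0.1,0,0,0,-1,0.2,3,-0.1,0,0,0,-1,0.2,3,-0.1,0,0,0,-1,0,0,0,0,0,0]'; python3 - <<'E'
from h import *
plan(*tgt((.520,-.2893,.115),-94.5,0),n=1)
E
```

```text
t: 17.0
ee_pos: [0.5225, -0.2855, 0.1295]
eef_rot: [-1.175, 1.25, -1.252]
ft_force: [-0.7, 0.2, -1.5]
gripper_width: 0.131
dist cm 1.52 turn [-0.3  1.2 -0.2] rows 1
[ 0.4   1.45 -0.24] [-0.28  1.16 -0.22]
```

```bash
python3 -m inch '[-1,0.4,0.5,-0.2,-0.3,1.2,-0.2,-1,0,0.8,0,0,0,0,-1,0,0,0,0,0,0]'; python3 bus.py .075 s12;  python3 - <<'E'
from h import *
plan(*tgt((.520,-.2893,.055),-94.5,0),n=1)
E
```

```text
t: 17.3
ee_pos: [0.5232, -0.2881, 0.1188]
eef_rot: [-1.17, 1.262, -1.267]
ft_force: [0.4, 0.8, -1.0]
gripper_width: 0.128
tcp [ 0.5232 -0.2881  0.1188] 244 n [0.0823 0.9966 0.0093] c [ 0.5325 -0.2817  0.1181]
[[0.4835, -0.2953, 0.076], [0.5739, -0.2722, 0.1687]]
across 0.002 along ext [-0.0373  0.0533]
dist cm 6.45 turn [-0.3  0.1  0. ] rows 1
[ 0.11  6.44 -0.38] [-0.26  0.12  0.04]
```

View pics/s12c.png

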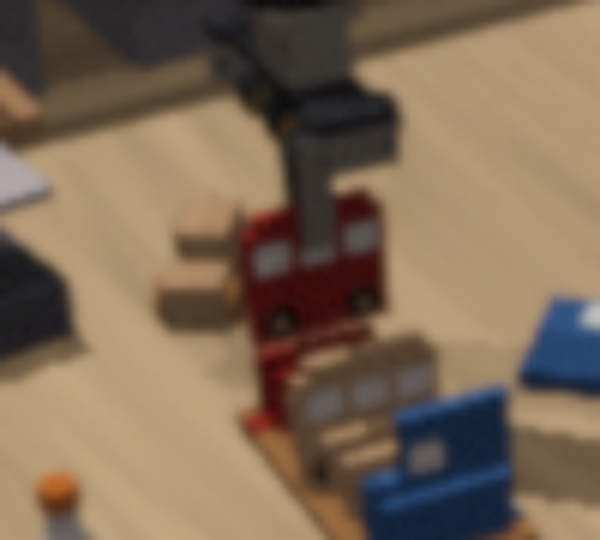

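```bash
python3 -m inch '[-1,0.2,1.3,-0.5,-0.2,0,0,-1,0,0.3,0,0,0,0]'; python3 - <<'E'
from h import *
plan(*tgt((.518,-.2897,.055),-94.5,0),n=1)
E
```

```text
t: 17.55
ee_pos: [0.5193, -0.2906, 0.1041]
eef_rot: [-1.17, 1.261, -1.268]
ft_force: [-1.0, 0.7, -1.0]
gripper_width: 0.131
dist cm 4.92 turn [-0.2  0.2  0.1] rows 1
[-0.09  4.91 -0.16] [-0.24  0.15  0.08]
```

```bash
python3 -m inch '[-1,0,1.3,-0.1,-0.2,0.1,0,-1,0,0.3,0,0,0,0]'; python3 - <<'E'
from h import *
plan(*tgt((.518,-.2897,.055),-94.5,0),n=1)
E
python3 bus.py .075 s13
```

```text
t: 17.75
ee_pos: [0.5182, -0.2907, 0.087]
eef_rot: [-1.172, 1.265, -1.268]
ft_force: [-0.4, -0.2, -0.6]
gripper_width: 0.127
dist cm 3.21 turn [-0.1  0.   0.1] rows 1
[-0.1   3.2  -0.04] [-0.05  0.02  0.07]
tcp [ 0.5182 -0.2907  0.087 ] 141 n [0.0879 0.9959 0.0213] c [ 0.5272 -0.2839  0.1032]
[[0.4774, -0.2997, 0.0755], [0.5689, -0.2751, 0.1373]]
across -0.0005 along ext [-0.0427  0.0485]
```

Inside the slot, 0.5 mm across, with no side force. Continuing down.

```bash
python3 -m inch '[-1,0,1.5,0,0,0,0,-1,0,0.5,0,0,0,0,-1,0,0.4,0,0,0,0]'; python3 -m inch '[-1,0,0.4,0,0,0,0,-1,0,0.2,0,0,0,0]'
```

```text
t: 18.1
ee_pos: [0.5188, -0.2915, 0.0614]
eef_rot: [-1.171, 1.264, -1.269]
ft_force: [-0.6, 0.9, -0.8]
gripper_width: 0.126
t: 18.3
ee_pos: [0.5184, -0.2917, 0.0557]
eef_rot: [-1.171, 1.266, -1.268]
ft_force: [-7.9, 3.6, 27.5]
gripper_width: 0.129
```

```bash
python3 -m inch '[-1,0,0.2,0,0,0,0,-1,0,-0.2,0,0,0,0]'; python3 bus.py .07 s14; python3 - <<'E'
from h import *
c=cam("wrist");im,d=snap("wrist","w5"); W=pts("wrist",d,c); N=np.nan_to_num(W); k=(masks(im)["red"]>0)&(N[...,2]>.09)&(N[...,2]<.2); P=W[k]; print(len(P), np.percentile(P,[5,50,95],0).round(4).tolist() if len(P) else '')
E
```

```text
t: 18.5
ee_pos: [0.5186, -0.2921, 0.0584]
eef_rot: [-1.168, 1.266, -1.268]
ft_force: [0.7, 0.4, -0.5]
gripper_width: 0.13
tcp [ 0.5186 -0.2921  0.0584] 52 n [ 0.0845  0.9456 -0.3142] c [ 0.5276 -0.2861  0.0995]
[[0.4803, -0.2958, 0.0874], [0.5673, -0.2748, 0.1107]]
across -0.0027 along ext [-0.0402  0.0471]
3554 [[0.4986, -0.3008, 0.0994], [0.5363, -0.2946, 0.1107], [0.5649, -0.2887, 0.1117]]
```

View pics/s14c.png

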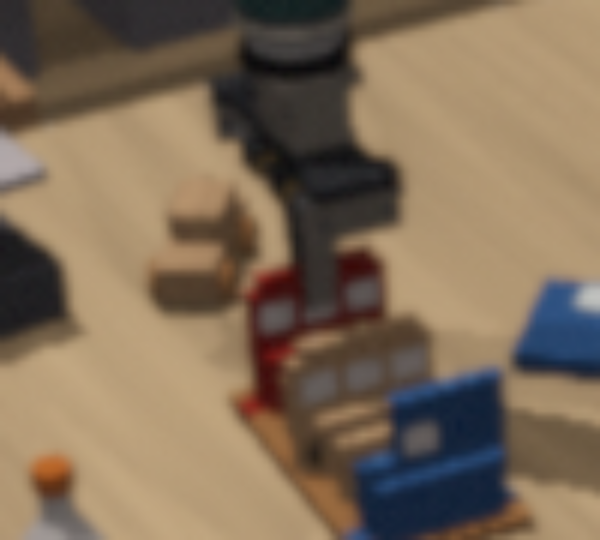

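The bus top reads z = 0.111, so the upward step left it about 4 mm above the floor. I'll press it down again and release there.

```bash
python3 -m inch '[-1,0,0.3,0,0,0,0,-1,0,0.2,0,0,0,0]'; python3 -m inch '[-0.3,0,0,0,0,0,0,-0.3,0,0,0,0,0,0,-0.3,0,0,0,0,0,0,-0.3,0,0,0,0,0,0,-0.3,0,0,0,0,0,0]'
```

```text
t: 18.8
ee_pos: [0.5191, -0.2926, 0.0556]
eef_rot: [-1.166, 1.265, -1.268]
ft_force: [-9.3, 6.7, 34.1]
gripper_width: 0.129
t: 19.3
ee_pos: [0.5191, -0.2924, 0.0547]
eef_rot: [-1.167, 1.265, -1.267]
ft_force: [-1.1, 0.5, -0.4]
gripper_width: 0.347
```

```bash
python3 -m inch '[-0.3,0,-2,0,0,0,0,-0.3,0,-4,0,0,0,0,-0.3,0,-4,0,0,0,0,-0.3,0,-4,0,0,0,0,-0.3,0,-4,0,0,0,0]'; python3 -m inch '[-0.3,0,0,0,0,0,0]'; python3 - <<'E'
from h import *
c=cam("wrist");im,d=snap("wrist","w6"); W=pts("wrist",d,c); N=np.nan_to_num(W)
for nm,(x,y) in dict(red=(.52,-.2888),blue=(.534,-.1098)).items():
    k=(masks(im)[nm]>0)&(N[...,2]>.07)&(N[...,2]<.13)&(np.abs(N[...,0]-x)<.08)&(np.abs(N[...,1]-y)<.04); P=W[k]
    if len(P)<20: continue
    T=P[P[:,2]>.1]; rel=T-[x,y,0]; print('wrist',nm,len(P),'top z',np.median(T[:,2]).round(4),'across',np.percentile(rel@[.078,.997,0],[5,50,95]).round(4),'along',np.percentile(rel@[.997,-.078,0],[2,98]).round(4))
im,d=snap("top","t2"); W=pts("top",d);N=np.nan_to_num(W)
for nm,(x,y) in dict(red=(.52,-.2888),blue=(.534,-.1098)).items():
    k=(masks(im)[nm]>0)&(N[...,2]>.07)&(N[...,2]<.13)&(np.abs(N[...,0]-x)<.08)&(np.abs(N[...,1]-y)<.04); P=W[k]
    if len(P)<5: continue
    rel=P-[x,y,0]; print('top',nm,len(P),'z',np.percentile(P[:,2],[5,50,95]).round(4),'across',np.median(rel@[.078,.997,0]).round(4),'along',np.percentile(rel@[.997,-.078,0],[2,98]).round(4))
cv2.imwrite('pics/t2c.png',cv2.resize(im[80:300,190:500],None,fx=2.5,fy=2.5))
im,d=snap("side","s15"); cv2.imwrite('pics/s15c.png',cv2.resize(im[140:230,240:340],None,fx=6,fy=6))
E
```

```text
t: 19.8
ee_pos: [0.5148, -0.29, 0.2329]
eef_rot: [-1.176, 1.279, -1.257]
ft_force: [0.7, 0.2, -0.2]
gripper_width: 0.35
t: 19.9
ee_pos: [0.5172, -0.2922, 0.238]
eef_rot: [-1.172, 1.271, -1.264]
ft_force: [0.3, -0.3, -0.1]
gripper_width: 0.351
wrist red 996 top z 0.1078 across [-0.0096 -0.0045  0.0008] along [-0.0417  0.0387]
wrist blue 1238 top z 0.1076 across [-0.0086 -0.005   0.0013] along [-0.0501  0.0215]
top red 46 z [0.0929 0.1046 0.1101] across 0.0011 along [-0.0156  0.0455]
top blue 114 z [0.0772 0.1059 0.112 ] across 0.0006 along [-0.0517  0.0226]
```

View pics/s15c.png

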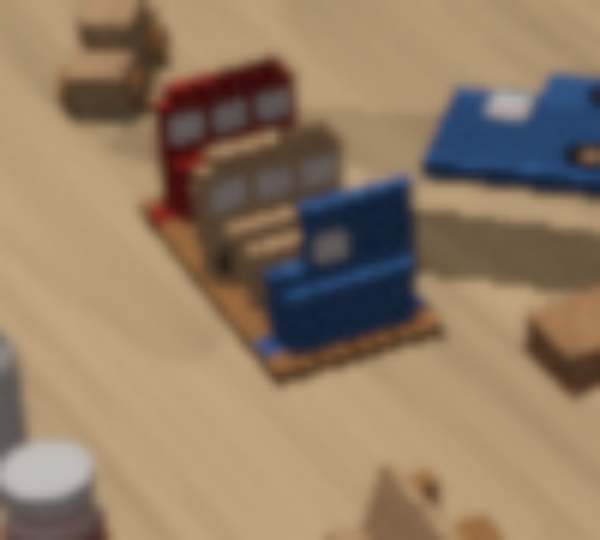

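View pics/w6.png

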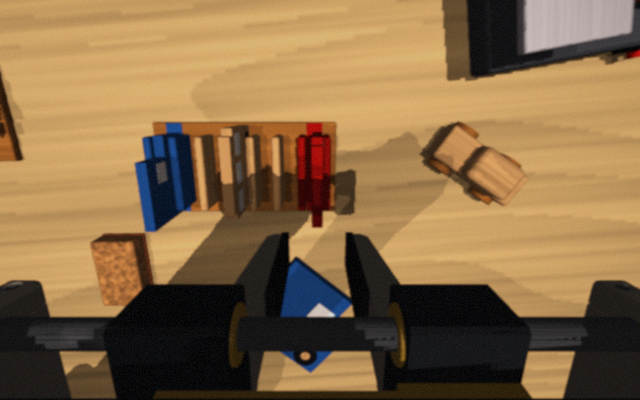

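View pics/t2c.png

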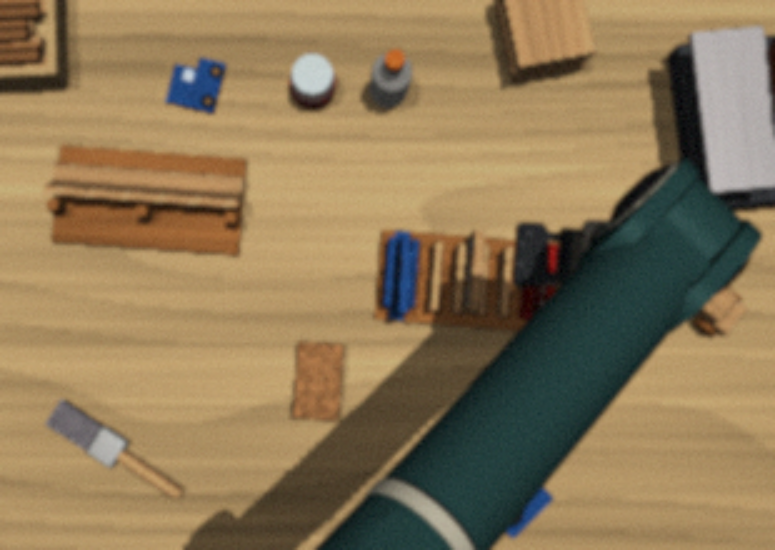

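Both tops are at z = 0.1077 (0.107 means on the floor), both sides are within about 5 mm across and 2 mm along, and nothing else has moved. The gripper is clear, so I'm handing in.

```bash
python3 -c "
from cell import r
print(r.job_done())"
```

```text
the job is handed in; nothing more can be done
None
```

Both sides are in the rack: the middle-sized blue van in the blue slot and the red bus in the red slot. Each was pushed down onto the slot floor while still held, then released. I handed the job in at about 20 s; it reported no verdict.

**Final checks**
- **Height:** both roofs measured z ≈ 0.108 m, and 0.107 m means the bottom edge is on the floor.
- **Position:** within about 5 mm of the slot centre line across the slot and about 2 mm along it. The two cameras disagreed across the slot: the wrist camera read about -5 mm and the top camera about +1 mm. Both are inside the 12 mm limit.
- **Scene:** no bystander in view, including the plain side, had visibly moved; I judged this by eye, and the mug was outside the last pictures. The gripper was open, clear and about 18 cm above where it let go.

**What disagreed on the way**
- **Fingertips:** they sat about 28 mm behind the reported tool position, not 11 mm ahead as described. Two cameras showed this before the first grasp, so I reached 39 mm further for both grasps.
- **Bus placement:** an upward step meant to ease the pressure lifted the bus about 4 mm off the floor. I pushed it down again (34 N at the wrist) before letting go.

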